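Roll the border tiles of a mosaic tray flush

TASK

The near border row of the mosaic tray is in fresh adhesive and its cream and teal tiles still stand proud. Take the hand roller from its stand by the handle and roll its wheel along the row with firm pressure (not with your fingers, and not hard enough to crack tiles) until every tile is flush with the finished face, then hang the roller back in the slot of its stand and let go, leaving the other things on the desk where they are.

Things in the scene. Friction and masses are not known exactly. Their poses are not given: they have to be found in the camera images.
- tray: Mosaic tray with oak rim, 180 mm (its x) by 270 mm (y), on a thin black mat (215 x 305 mm), fixed to the desk. Origin on the desk under its centre, z up. Its finished face and rim are flat, 24 mm above the desk. The unfinished border row of 8 cream and teal tiles lies in a 30 mm wide groove along its -x edge, parallel to its y, centre line at x = -68 mm.
- row_mid (a point): Middle of the row (between tiles 3 and 4) on its centre line, at the height of the finished face; axes as the tray. The row is 224 mm long, 112 mm either way along y; beyond its ends lie 23 mm of finished tray at the flush height. The tiles crack if the roller bears on them with more than 60 N; 15 to 20 N is a good firm pressure.
- tile0 (a joint): Height in m by which border tile 0 (counted from the row's +y end, its centre 14 mm from that end; top face 28.6 mm across the row, 26.8 mm along it) stands above the finished face: 0 is flush, 0.006 its highest; moves straight down only. Its adhesive holds it where it is and yields to about 9 N from above.
- tile1 (a joint): Height in m by which border tile 1 (counted from the row's +y end, its centre 42 mm from that end; top face 28.6 mm across the row, 26.8 mm along it) stands above the finished face: 0 is flush, 0.006 its highest; moves straight down only. Its adhesive holds it where it is and yields to about 9 N from above.
- tile2 (a joint): Height in m by which border tile 2 (counted from the row's +y end, its centre 70 mm from that end; top face 28.6 mm across the row, 26.8 mm along it) stands above the finished face: 0 is flush, 0.006 its highest; moves straight down only. Its adhesive holds it where it is and yields to about 9 N from above.
- tile3 (a joint): Height in m by which border tile 3 (counted from the row's +y end, its centre 98 mm from that end; top face 28.6 mm across the row, 26.8 mm along it) stands above the finished face: 0 is flush, 0.006 its highest; moves straight down only. Its adhesive holds it where it is and yields to about 9 N from above.
- tile4 (a joint): Height in m by which border tile 4 (counted from the row's +y end, its centre 126 mm from that end; top face 28.6 mm across the row, 26.8 mm along it) stands above the finished face: 0 is flush, 0.006 its highest; moves straight down only. Its adhesive holds it where it is and yields to about 9 N from above.
- tile5 (a joint): Height in m by which border tile 5 (counted from the row's +y end, its centre 154 mm from that end; top face 28.6 mm across the row, 26.8 mm along it) stands above the finished face: 0 is flush, 0.006 its highest; moves straight down only. Its adhesive holds it where it is and yields to about 9 N from above.
- tile6 (a joint): Height in m by which border tile 6 (counted from the row's +y end, its centre 182 mm from that end; top face 28.6 mm across the row, 26.8 mm along it) stands above the finished face: 0 is flush, 0.006 its highest; moves straight down only. Its adhesive holds it where it is and yields to about 9 N from above.
- tile7 (a joint): Height in m by which border tile 7 (counted from the row's +y end, its centre 210 mm from that end; top face 28.6 mm across the row, 26.8 mm along it) stands above the finished face: 0 is flush, 0.006 its highest; moves straight down only. Its adhesive holds it where it is and yields to about 9 N from above.
- roller: Hand roller, 0.25 kg, 140 mm tall, upright, handle up. Origin at the wheel's lowest point, z up along the handle; axle along its x, so it rolls along its y. Rubber wheel 40 mm in diameter, 26 mm wide (41 mm over fork and axle ends); then a 9 mm neck, a brass collar (27 mm across, from 68 to 73 mm above the origin) and a wooden handle from 73 to 140 mm, 32 mm (x) by 24 mm (y).
- roller_grip (a point): Centre of the roller's handle, 106.5 mm above the roller's origin; same axes as the roller.
- roller_neck (a point): Centre of the underside of the roller's collar, 68 mm above the roller's origin.
- wheel (a joint): Angle in rad of the freely turning wheel on its axle.
- stand: Dark wooden roller stand fixed to the desk. Origin on the desk under the slot. Base 84 (x) by 80 by 10 mm, a post at its +x side (inner face at x = 28 mm), two prongs at the top, 42 mm wide over both, with a 15 mm slot between, open to the stand's -x; upper face 86 mm above the desk, tips at x = -40 mm. The roller goes in and out level, along x.
- stand_rest (a point): Where the centre of the collar's underside lies when the roller hangs: on the slot's centre line, level with the prongs' upper face, 36 mm behind their tips; axes as the stand. The roller hangs with its neck in the slot, its collar on the prongs, its axle along the stand's x, its wheel 8 mm clear of the base.
- bead_jar: Bystander: open glass jar of beads, 76 mm across, 52 mm high. Origin at the centre of its underside.
- bowl: Bystander: white bowl with blue stripes, 110 mm across, 48 mm high. Origin at the centre of its underside.
- dish: Bystander: flat terracotta dish of tesserae, 136 mm across, 20 mm high. Origin at the centre of its underside.
- jar_lid: Bystander: loose white jar lid, 66 mm across, 12 mm high. Origin at the centre of its underside.
- glue: Bystander: closed white glue bottle with orange cap, 48 mm across, 125 mm high. Origin at the centre of its underside.
- knife: Bystander: filling knife, 190 mm long, lying flat along its x.
- spare0: Bystander: loose spare cream tile, 28 x 27 x 8 mm. Origin at the centre of its underside.
- spare1: Bystander: loose spare teal tile, 28 x 27 x 8 mm. Origin at the centre of its underside.
Mind the look-alikes: they are no part of the job. Of the things like the stand, leave any that is blue or purple; of the rest the larger one is meant.

How it is judged:
By the outcome, as a careful person would: the job done as asked, in the order asked, and still so for the second after the job is handed in, with the robot touching nothing.
It also fails if it takes over 61 s, if anything falls off the work surface, if the arm or the gripper's body presses on something with over 40 N, if the wrist force passes 120 N, or if a joint passes its speed limit or range.

ROBOT

A 6-joint arm with a two-finger parallel gripper is mounted at the origin on the work surface. World frame = base frame: x ahead of the robot, y to its left, z up, the work surface at z = 0. Lengths are in mm, angles in rad, forces in N, time in s.
With the tool pointing down it reaches from about 350 to 975 mm from the base axis. Payload 7.1 kg.
Tool frame: the origin (TCP) lies between the finger pads; the fingertips stand 8 mm ahead of it and the grasp point (between the pads) lies 11 mm behind it; x points along the fingers, y is the direction in which the jaws open and shut, and the axes are right-handed (so a half turn about x gives the same grasp; the last joint's range is limited). The gripper opens to 88 mm and grips with 3 to 60 N. Pads are 20 mm wide; open, the fingers measure 115 mm over their backs; the gripper's body (75 mm by 178 mm) begins 61 mm behind the grasp point.
Start: joints at [1.163, 0.423, 1.63, -0, 1.089, -0.019], TCP at [236.892, 578.349, 230.675] pointing down, gripper open.
Joint ranges: [-3, 3], [-0.9, 2.11], [0.09, 2.58], [-1.31, 4.45], [0.11, 2.69], [-2.54, 2.54]. Speed limits (rad/s): [2.39, 2.39, 3.01, 3.14, 3.14, 3.14].

INTERFACE

Orientations are given as a rotation vector (axis times angle).
In Python, from workcell import ctrl gives the robot as it stands.
- The arm moves only by the tool apply_moves, never from a script. Its argument "increments" is a list of rows, each an object with "gripper": the opening in per cent of the stroke, from 0 (shut) to 100 (fully open); "delta_pos": the shift along the tool's x, y, z in cm, a list of three; "dr": the turn, a rotation vector about the tool's x, y, z in rad, a list of three. In form: [{"gripper": gripper, "delta_pos": [dx, dy, dz], "dr": [ax, ay, az]}, ...]. A call has exactly 5 rows; each row shifts and turns the commanded pose from where the row before left it, along the tool's axes as they then stand; what a row does not reach is not made up. A row lasts 1/12 s, in which the tool goes at most 41.7 mm and 7.16 degrees, less where a joint would pass 70% of its speed; a pose out of reach is approached as far as the arm can. A call with a gripper value outside its range is refused whole. The fingers move at their own pace and stop on an object; the grip force is fixed at half the most. Time passes only in rows, so rows that do not move let the fingers close, or fill a call up. It gives the time, the measured TCP pose, the force and the opening at its end, in the units of the state.
- ctrl.get_obs(): the state, without advancing time (a new reading comes with each control period).
- ctrl.get_image(name): name is "scene" or "top"; returns a dict with "img" (400x640x3 uint8, red, green, blue), "range_z" (400x640 float32, mm along the optical axis (not along the pixel's ray), 0 where there is no reading), "mtx" (3x3 intrinsics, pixels), "k1" (the pictures are not rectified: a ray, as slopes to the right and down, at radius r is drawn at 1 + k1 r^2 times it, then the intrinsics apply), "rvec" (rotation vector, rad) and "tvec" (3), from world to camera coordinates, as OpenCV has them. Camera axes: x right, y down, z forward; pixel columns grow to the right and rows downward; lengths in mm; the calibration is good to about 2 mm. A picture is of the moment at which its call begins.
- ctrl.close_job(): hands the job in, once; it reports no verdict.
The state is a dict: "t": time; "qpos": joint angles; "qvel": joint speeds; "joint_torque": joint torques, N m; "ee_pos": TCP position; "orientation": TCP orientation; "ft_force": force on the tool from outside, world axes, zero at the start; "moment": the same for the moment, N m; "width": finger opening in mm.
Only numpy, scipy, OpenCV 4.12 (cv2) and the standard library are available. Lean on these libraries where they do the work, as an engineer would, in place of code of your own. Each camera call takes 0.05 s, during which the arm holds its last target. There are 200 camera calls.

## Working session

There is one attempt and no reset: what is moved stays moved. The work goes in short steps, Python scripts to look and compute and a tool call to move; the robot and the scene stay as the last step left them, time stands still between calls to the robot, and variables do not carry over. Pictures are saved under pics/ and viewed, about 8 in all and at most 12, crops included, and the job is handed in when it is done.

Besides the shell and the picture viewer there is one more tool, called by a JSON object that holds its "op" and its "data", one argument or row to a line. apply_moves: Moves the arm, as the interface text tells. Its arguments: {"type":"object","properties":{"increments":{"type":"array","items":{"type":"object","properties":{"gripper":{"type":"number"},"delta_pos":{"type":"array","items":{"type":"number"}},"dr":{"type":"array","items":{"type":"number"}}}}}},"required":["increments"]}

```bash
ls; mkdir -p pics; cat > h.py <<'E'
import numpy as np, cv2, pickle
from workcell import ctrl
from scipy.spatial.transform import Rotation as R
def grab(n):
    d=ctrl.get_image(n); pickle.dump(d,open(f'{n}.pkl','wb')); return d
def load(n): return pickle.load(open(f'{n}.pkl','rb'))
def cam(d):
    Rm=cv2.Rodrigues(np.array(d['rvec'],float))[0]; t=np.array(d['tvec'],float).ravel(); return Rm,t
def slopes(d,uv):
    uv=np.atleast_2d(np.array(uv,float)); K=np.array(d['mtx'])
    return cv2.undistortPoints(uv.reshape(-1,1,2),K,np.array([d['k1'],0,0,0,0.])).reshape(-1,2)
def plane(d,uv,z):
    Rm,t=cam(d); s=slopes(d,uv); r=np.c_[s,np.ones(len(s))]@Rm; c=-Rm.T@t
    return c+r*((z-c[2])/r[:,2])[:,None]
def cloud(d):
    h,w=d['range_z'].shape; u,v=np.meshgrid(np.arange(w),np.arange(h))
    s=slopes(d,np.c_[u.ravel(),v.ravel()]); z=d['range_z'].ravel()
    Rm,t=cam(d); p=np.c_[s*z[:,None],z]; w_=(p-t)@Rm; w_[z==0]=np.nan
    return w_.reshape(h,w,3)
def proj(d,P):
    return cv2.projectPoints(np.atleast_2d(np.array(P,float)),np.array(d['rvec'],float),np.array(d['tvec'],float),np.array(d['mtx']),np.array([d['k1'],0,0,0,0.]))[0].reshape(-1,2)
E
python3 - <<'E'
from h import *
for n in ('scene','top'):
    d=grab(n); cv2.imwrite(f'pics/{n}0.png',d['img'][:,:,::-1]); Rm,t=cam(d); print(n,-Rm.T@t,d['mtx'],d['k1'],Rm)
print(ctrl.get_obs())
E
```

```text
pics
scene [ 895.59037533 -409.36326672  934.79405679] [[363.34299182   0.         320.51429823]
 [  0.         363.34299182 202.31586915]
 [  0.           0.           1.        ]] -0.019723791005145125 [[ 0.76144693  0.64815059  0.00996904]
 [ 0.55482422 -0.64370018 -0.52708648]
 [-0.33521434  0.40687945 -0.84975318]]
top [ 354.10981656  -13.11208281 1190.31755733] [[432.5203645    0.         328.2754114 ]
 [  0.         432.5203645  202.81989329]
 [  0.           0.           1.        ]] -0.09785879247613609 [[ 0.02157459 -0.99976674 -0.00100362]
 [-0.98379957 -0.02105131 -0.17803157]
 [ 0.17796891  0.00482832 -0.98402426]]
{'t': 0.1, 'qpos': array([ 1.16303448e+00,  4.23771338e-01,  1.63056511e+00,  3.44857739e-05,
        1.08858768e+00, -1.89823940e-02]), 'qvel': array([ 0.00038312, -0.00143422, -0.00123194,  0.00031594,  0.00137498,
        0.00082168]), 'joint_torque': array([ 3.27294711e-04, -5.45617104e+01, -2.74326628e+01,  6.45089080e-02,
        1.88595074e-02, -4.71687841e-06]), 'ee_pos': array([236.68575464, 577.94978282, 229.99413883]), 'orientation': array([ 0.30400186,  1.54950324, -0.30604637]), 'ft_force': array([ 0.39688823, -0.94656513, -0.03148008]), 'moment': array([-0.02828306,  0.03657114,  0.04633352]), 'width': 87.8595678422166}
```

View pics/scene0.png

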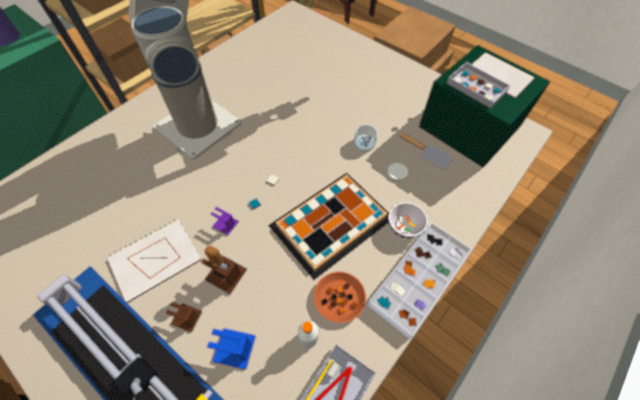

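View pics/top0.png

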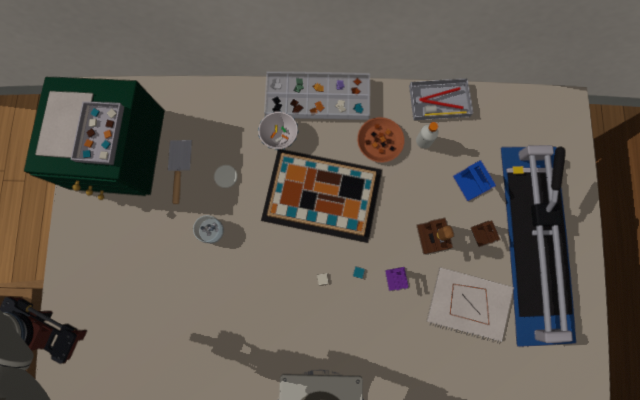

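Scene view: the roller hangs in the larger brown stand at (222,268), with a smaller brown decoy at (183,317), a purple one at (223,221) and a blue one at (233,347). The tray is at (330,225). In the top view the stand is at (436,236), the tray at (322,195), and the row is on the tray's lower edge.

```bash
python3 - <<'E'
from h import *
a=load('top');b=load('scene')
# tray: points 24mm high near it
for d,n,(u0,u1,v0,v1) in ((a,'top',(255,390,140,245)),(b,'scene',(265,395,170,280))):
    C=cloud(d); s=C[v0:v1,u0:u1].reshape(-1,3)
    m=(s[:,2]>17)&(s[:,2]<34); 
    im=np.zeros(d['range_z'].shape,np.uint8); im[v0:v1,u0:u1]=m.reshape(v1-v0,u1-u0)*255
    im=cv2.morphologyEx(im,cv2.MORPH_OPEN,np.ones((3,3)))
    c=max(cv2.findContours(im,0,1)[0],key=cv2.contourArea).reshape(-1,2)
    p=plane(d,c,24)[:,:2].astype(np.float32); print(n,'tray',cv2.minAreaRect(p),'faceZ',np.nanmedian(s[m][:,2]))
for d,n,(u0,u1,v0,v1) in ((a,'top',(415,462,212,258)),(b,'scene',(195,250,238,296))):
    C=cloud(d)[v0:v1,u0:u1].reshape(-1,3)
    for lo,hi in ((5,15),(80,92),(100,160)):
        m=(C[:,2]>lo)&(C[:,2]<hi); q=C[m]
        print(n,lo,hi,len(q),q.mean(0).round(1) if len(q) else '',q.min(0).round(1) if len(q) else '',q.max(0).round(1) if len(q) else '')
        if len(q)>3: print(cv2.minAreaRect(q[:,:2].astype(np.float32)))
big=[]
for d,(u,v) in ((a,(436,236)),(b,(222,268)),(a,(322,198))):
    x=d['img'][v-32:v+32,u-32:u+32] if u!=322 else d['img'][v-60:v+60,u-75:u+75]
    big.append(cv2.resize(x,(400,400) if u!=322 else (500,400),interpolation=3))
cv2.imwrite('pics/crop.png',cv2.resize(np.hstack(big),(800,246))[:,:,::-1])
E
```

```text
top tray ((592.9378662109375, 11.079269409179688), (269.92791748046875, 180.8776397705078), 79.54602813720703) faceZ 24.016071938960952
scene tray ((595.31201171875, 6.7256622314453125), (271.2270812988281, 181.78060913085938), 79.57789611816406) faceZ 23.31057414605706
top 5 15 442 [ 473.4 -286.7    9.7] [ 432.6 -376.7    5.1] [ 550.1 -248.8   14.9]
((490.29656982421875, -313.1109924316406), (116.92414093017578, 126.17013549804688), 1.3530217409133911)
top 80 92 291 [ 481.2 -295.3   86.1] [ 436.9 -328.5   80.2] [ 520.5 -271.7   91.8]
((479.30499267578125, -299.9677429199219), (80.68980407714844, 43.27842712402344), 13.084691047668457)
top 100 160 187 [ 475.2 -296.1  143.8] [ 460.9 -314.3  101.4] [ 493.2 -286.5  159.9]
((477.30950927734375, -301.0927734375), (32.15330123901367, 26.337514877319336), 20.40257453918457)
scene 5 15 433 [ 483.5 -318.1    8.8] [ 367.  -386.2    5. ] [ 531.1 -253.1   14.8]
((462.53228759765625, -324.56475830078125), (155.10520935058594, 114.76177215576172), 28.538188934326172)
scene 80 92 287 [ 492.8 -306.1   85.1] [ 445.6 -332.4   80.2] [ 523.1 -275.1   91.6]
((481.0394592285156, -303.875244140625), (80.20347595214844, 42.303855895996094), 12.798733711242676)
scene 100 160 244 [ 484.9 -305.9  139.5] [ 464.9 -317.9  100.1] [ 495.8 -290.6  159.5]
((480.1667175292969, -303.79327392578125), (29.515039443969727, 24.728364944458008), 16.10535430908203)
```

View pics/crop.png

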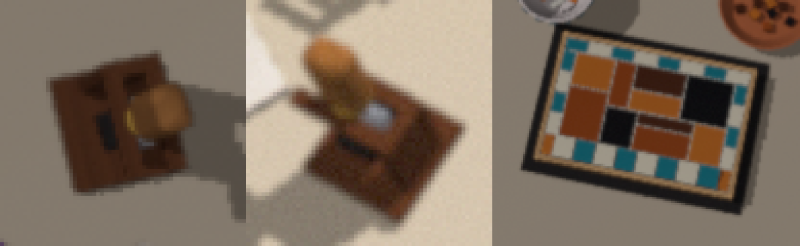

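Left crop shows the top view and the middle one the scene view of the stand and roller. The right crop shows the tray, with the wider cream/teal row on its near (lower) edge. I still need the direction the slot opens.

```bash
python3 - <<'E'
from h import *
a=load('top');b=load('scene')
C=np.vstack([cloud(a)[205:262,408:468].reshape(-1,3),cloud(b)[230:300,190:255].reshape(-1,3)])
c=np.array([480.2,-302]); th=np.radians(13); M=np.array([[np.cos(th),np.sin(th)],[-np.sin(th),np.cos(th)]])
q=(C[:,:2]-c)@M.T
H=np.zeros((25,25),int)
for (x,y),z in zip(q,C[:,2]):
    i,j=int(round(x/4))+12,int(round(y/4))+12
    if 0<=i<25 and 0<=j<25 and z==z: H[i,j]=max(H[i,j],int(z))
print('cols y',[(j-12)*4 for j in range(25)])
for i in range(25): print((i-12)*4,H[i])
s=[]
for d,(u,v) in ((a,(438,234)),(b,(222,268))):
    x=d['img'][v-30:v+30,u-30:u+30]; x=cv2.convertScaleAbs(x,alpha=2.2,beta=10); s.append(cv2.resize(x,(400,400),interpolation=cv2.INTER_CUBIC))
cv2.imwrite('pics/crop2.png',np.hstack(s)[:,:,::-1])
E
```

```text
Traceback (most recent call last):
ValueError: cannot convert float NaN to integer
```

```bash
python3 - <<'E'
from h import *
np.set_printoptions(linewidth=200)
a=load('top');b=load('scene')
C=np.vstack([cloud(a)[205:262,408:468].reshape(-1,3),cloud(b)[230:300,190:255].reshape(-1,3)])
C=C[~np.isnan(C[:,0])]
c=np.array([480.2,-302]); th=np.radians(13); M=np.array([[np.cos(th),np.sin(th)],[-np.sin(th),np.cos(th)]])
q=(C[:,:2]-c)@M.T
H=np.zeros((25,25),int)
for (x,y),z in zip(q,C[:,2]):
    i,j=int(round(x/4))+12,int(round(y/4))+12
    if 0<=i<25 and 0<=j<25: H[i,j]=max(H[i,j],int(z))
print('cols y',[(j-12)*4 for j in range(25)])
for i in range(25): print((i-12)*4,H[i])
s=[]
for d,(u,v) in ((a,(438,234)),(b,(222,268))):
    x=d['img'][v-30:v+30,u-30:u+30]; x=cv2.convertScaleAbs(x,alpha=2.2,beta=10); s.append(cv2.resize(x,(400,400),interpolation=cv2.INTER_CUBIC))
cv2.imwrite('pics/crop2.png',np.hstack(s)[:,:,::-1])
E
```

```text
cols y [-48, -44, -40, -36, -32, -28, -24, -20, -16, -12, -8, -4, 0, 4, 8, 12, 16, 20, 24, 28, 32, 36, 40, 44, 48]
-48 [0 2 6 0 2 4 0 0 4 4 1 1 0 0 3 0 0 0 3 3 0 0 1 0 1]
-44 [4 1 3 2 6 0 0 1 1 2 4 4 0 6 2 1 0 0 2 4 3 0 0 0 1]
-40 [ 1  0  8  6  7  3 12 85 87 88 86 12  2  7 11 84 85 87 84 11  4 12 10  0  1]
-36 [ 8  0  8  9 10 10 85 85 88 88 87 85  0 12 12 87 87 89 10  7 14  9  9  9  4]
-32 [ 1  1  8  9 10  9 84 86 85 89 87  0  0  0 86 87 90 84 85 11 13 11 10  4  3]
-28 [ 1  4  9 11 11 11 79 87 89 85 87  0  0  0 11 84 87 87 88 12 11  9 11 11  0]
-24 [ 2  0  9 10 10 11 85 88 87 87 85 84  0  0 15 88 84 83 89  7  9 12 14  0  0]
-20 [  2   6   9   9   9   8  10  87  86  88  86  90 143 151 106  86  86  86  87   9  14  10  11   5   0]
-16 [  3   6  11  10   8  10  85  86  85 100 156 155 157 159 157 152  87  84  87  14  11  11   4  11   1]
-12 [  0   0  12   9  10   9  84  86  85 154 155 158 161 158 158 155  86  87  82  10  11  10  12   3   1]
-8 [  0   0  10   8   9  11  10  83 134 158 158 159 158 162 156 155 155  89  83  11   8   9   8   4   2]
-4 [  0   0  10  11   8  10  86  87 107 154 1
[... 496 characters left out ...]
   8  10  83  85  86  87 101 138 148  65  85  86  88  85  88  11  11  11  12   6   1]
20 [ 0  2  8 10  8  9 83 86 85 87 86  0  0 11 84 88 85 87 84  8 12 11  9  9  1]
24 [ 1  0 10  9 10 10 85 86 87 89 87  0  0  0 88 84 88 88 13 11 12 11 10  2  0]
28 [ 2  4  9  9 11 11 85 86 88 89 87 86 81 84 89 88 86 85 85 13 14  9 10 11  1]
32 [ 4  0  9  9  9  8 84 88 87 87 88 88 92 88 88 89 87 87 86 11 10 12  9 11  0]
36 [ 3  0  8  9  9  7 84 87 88 90 86 90 91 87 87 90 86 86 87 12 12 10 12  1  2]
40 [ 1  2  8 10 10  9 75 85 85 88 90 86 83 87 87 85 87 86 79 11  9 12 11  8  0]
44 [ 1  0  6  6  7 11 10 10  6  9  8  9  8  6  9  8 10  5 11 11  8  8  9  0  1]
48 [1 2 0 0 1 1 0 0 0 2 2 0 2 1 5 2 2 3 1 0 1 0 2 2 2]
```

View pics/crop2.png

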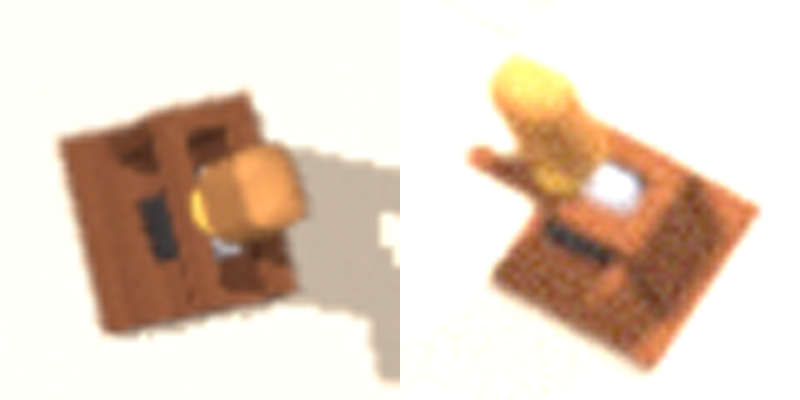

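The slot opens toward the robot (stand x at +13°, pointing away from it), and the roller hangs at the measured rest point. Next I plan the approach.

```bash
cat >> h.py <<'E'
GR=-11.0
def go(P,yaw=None,o=None):
    """P: target grasp point (world); yaw: of tool y in world (deg), tool x down. prints yaw turn about tool x, then shift (cm) after the turn"""
    o=o or ctrl.get_obs(); r=R.from_rotvec(o['orientation']); m=r.as_matrix()
    g=o['ee_pos']+m[:,0]*GR
    cur=np.degrees(np.arctan2(m[1,1],m[0,1]))
    print('t %.2f'%o['t'],'grasp',g.round(1),'toolx',m[:,0].round(3),'yaw y %.2f'%cur,'z axis',m[:,2].round(3),'w %.1f'%o['width'],'F',o['ft_force'].round(2),'j6 %.2f'%o['qpos'][5])
    if P is None: return
    if yaw is None: T=m
    else:
        a=np.radians(yaw); y=np.array([np.cos(a),np.sin(a),0]); x=np.array([0,0,-1.]); T=np.c_[x,y,np.cross(x,y)]
    print('dr',R.from_matrix(m.T@T).as_rotvec().round(4),'then cm',(T.T@(np.array(P)-g)/10).round(3))
def stand(p,yaw=13.0,o=(479.5,-301.)):
    a=np.radians(yaw); return [o[0]+p[0]*np.cos(a)-p[1]*np.sin(a),o[1]+p[0]*np.sin(a)+p[1]*np.cos(a),p[2]]
E
python3 -c "
from h import *
go([560,0,240],103); go([560,0,240],-77); print(stand([-4,0,0]))"
```

```text
t 0.10 grasp [236.7 578.  241. ] toolx [-0.001 -0.001 -1.   ] yaw y 67.72 z axis [ 0.925 -0.379 -0.   ] w 87.9 F [ 0.4  -0.95 -0.03] j6 -0.02
dr [-6.157e-01 -5.000e-04  1.300e-03] then cm [  0.099 -63.588  18.501]
t 0.10 grasp [236.7 578.  241. ] toolx [-0.001 -0.001 -1.   ] yaw y 67.72 z axis [ 0.925 -0.379 -0.   ] w 87.9 F [ 0.4  -0.95 -0.03] j6 -0.02
dr [2.5259e+00 1.7000e-03 6.0000e-04] then cm [  0.099  63.588 -18.501]
[np.float64(475.60251974085907), np.float64(-301.89980421737545), 0]
```

{"op": "apply_moves", "data": {
  "increments": [
    {"gripper":100,"delta_pos":[0,-2.06,2.59],"dr":[0,0,0]},
    {"gripper":100,"delta_pos":[0,-2.06,2.59],"dr":[0,0,0]},
    {"gripper":100,"delta_pos":[0,-2.06,2.59],"dr":[0,0,0]},
    {"gripper":100,"delta_pos":[0,-2.06,2.59],"dr":[0,0,0]},
    {"gripper":100,"delta_pos":[0,-2.06,2.59],"dr":[0,0,0]}
  ]
}}

```text
t: 0.52
ee_pos: [317.9, 432.4, 230.3]
orientation: [0.304, 1.55, -0.305]
ft_force: [-0.0, -0.6, 0.7]
width: 87.6
```

{"op": "apply_moves", "data": {
  "increments": [
    {"gripper":100,"delta_pos":[0,-2.06,2.59],"dr":[0,0,0]},
    {"gripper":100,"delta_pos":[0,-2.06,2.59],"dr":[0,0,0]},
    {"gripper":100,"delta_pos":[0,-2.06,2.59],"dr":[0,0,0]},
    {"gripper":100,"delta_pos":[0,-2.06,2.59],"dr":[0,0,0]},
    {"gripper":100,"delta_pos":[0,-2.06,2.59],"dr":[0,0,0]}
  ]
}}

```text
t: 0.93
ee_pos: [398.8, 288.0, 230.5]
orientation: [0.305, 1.549, -0.305]
ft_force: [0.4, 0.2, 0.0]
width: 87.6
```

{"op": "apply_moves", "data": {
  "increments": [
    {"gripper":100,"delta_pos":[0,-2.06,2.59],"dr":[0,0,0]},
    {"gripper":100,"delta_pos":[0,-2.06,2.59],"dr":[0,0,0]},
    {"gripper":100,"delta_pos":[0,-2.06,2.59],"dr":[0,0,0]},
    {"gripper":100,"delta_pos":[0,-2.06,2.59],"dr":[0,0,0]},
    {"gripper":100,"delta_pos":[0,-2.06,2.59],"dr":[0,0,0]}
  ]
}}

```text
t: 1.35
ee_pos: [479.6, 143.5, 230.5]
orientation: [0.305, 1.55, -0.305]
ft_force: [1.0, -0.3, 0.2]
width: 87.7
```

{"op": "apply_moves", "data": {
  "increments": [
    {"gripper":100,"delta_pos":[0,-2.06,2.59],"dr":[0,0,0]},
    {"gripper":100,"delta_pos":[0,-2.06,2.59],"dr":[0,0,0]},
    {"gripper":100,"delta_pos":[0,-2.06,2.59],"dr":[0,0,0]},
    {"gripper":100,"delta_pos":[0,-2.06,2.59],"dr":[0,0,0]},
    {"gripper":100,"delta_pos":[0,-2.06,2.59],"dr":[0,0,0]}
  ]
}}

```text
t: 1.77
ee_pos: [560.4, -0.9, 230.4]
orientation: [0.305, 1.55, -0.305]
ft_force: [-0.2, 0.7, -0.1]
width: 87.5
```

{"op": "apply_moves", "data": {
  "increments": [
    {"gripper":100,"delta_pos":[0,0,0],"dr":[0.12,0,0]},
    {"gripper":100,"delta_pos":[0,0,0],"dr":[0.12,0,0]},
    {"gripper":100,"delta_pos":[0,0,0],"dr":[0.12,0,0]},
    {"gripper":100,"delta_pos":[0,0,0],"dr":[0.12,0,0]},
    {"gripper":100,"delta_pos":[0,0,0],"dr":[0.12,0,0]}
  ]
}}

```text
t: 2.18
ee_pos: [559.7, 0.5, 230.2]
orientation: [0.775, 1.429, -0.776]
ft_force: [-0.6, 0.1, 0.8]
width: 87.7
```

{"op": "apply_moves", "data": {
  "increments": [
    {"gripper":100,"delta_pos":[0,0,0],"dr":[0.12,0,0]},
    {"gripper":100,"delta_pos":[0,0,0],"dr":[0.12,0,0]},
    {"gripper":100,"delta_pos":[0,0,0],"dr":[0.12,0,0]},
    {"gripper":100,"delta_pos":[0,0,0],"dr":[0.12,0,0]},
    {"gripper":100,"delta_pos":[0,0,0],"dr":[0.12,0,0]}
  ]
}}

```text
t: 2.6
ee_pos: [559.7, 0.7, 230.3]
orientation: [1.226, 1.198, -1.227]
ft_force: [1.4, -0.1, -0.4]
width: 87.8
```

{"op": "apply_moves", "data": {
  "increments": [
    {"gripper":100,"delta_pos":[0,0,0],"dr":[0.12,0,0]},
    {"gripper":100,"delta_pos":[0,0,0],"dr":[0.12,0,0]},
    {"gripper":100,"delta_pos":[0,0,0],"dr":[0.12,0,0]},
    {"gripper":100,"delta_pos":[0,0,0],"dr":[0.12,0,0]},
    {"gripper":100,"delta_pos":[0,0,0],"dr":[0.12,0,0]}
  ]
}}

```text
t: 3.02
ee_pos: [559.8, 0.7, 230.3]
orientation: [1.652, 0.847, -1.653]
ft_force: [-0.3, 0.3, 0.9]
width: 88.1
```

{"op": "apply_moves", "data": {
  "increments": [
    {"gripper":100,"delta_pos":[0,0,0],"dr":[0.12,0,0]},
    {"gripper":100,"delta_pos":[0,0,0],"dr":[0.12,0,0]},
    {"gripper":100,"delta_pos":[0,0,0],"dr":[0.12,0,0]},
    {"gripper":100,"delta_pos":[0,0,0],"dr":[0.12,0,0]},
    {"gripper":100,"delta_pos":[0,0,0],"dr":[0.12,0,0]}
  ]
}}

```text
t: 3.43
ee_pos: [559.8, 0.8, 230.3]
orientation: [2.032, 0.356, -2.034]
ft_force: [-1.1, -0.0, 0.0]
width: 88.1
```

```bash
python3 -c "
from h import *
go(stand([-4,0,240]),-77)"
```

```text
t 3.43 grasp [559.8   0.8 241.3] toolx [-0.001 -0.    -1.   ] yaw y -70.12 z axis [-0.94  -0.34   0.001] w 88.1 F [-1.07 -0.    0.05] j6 1.20
dr [0.12   0.0008 0.0002] then cm [ 0.131 27.596 15.009]
```

{"op": "apply_moves", "data": {
  "increments": [
    {"gripper":100,"delta_pos":[0,0,0],"dr":[0.12,0,0]},
    {"gripper":100,"delta_pos":[0,3.06,1.67],"dr":[0,0,0]},
    {"gripper":100,"delta_pos":[0,3.07,1.67],"dr":[0,0,0]},
    {"gripper":100,"delta_pos":[0,3.07,1.67],"dr":[0,0,0]},
    {"gripper":100,"delta_pos":[0,3.07,1.67],"dr":[0,0,0]}
  ]
}}

```text
t: 3.85
ee_pos: [522.6, -135.1, 230.4]
orientation: [2.097, 0.247, -2.098]
ft_force: [0.9, -0.4, 0.2]
width: 87.9
```

{"op": "apply_moves", "data": {
  "increments": [
    {"gripper":100,"delta_pos":[0,3.06,1.67],"dr":[0,0,0]},
    {"gripper":100,"delta_pos":[0,3.07,1.67],"dr":[0,0,0]},
    {"gripper":100,"delta_pos":[0,3.07,1.67],"dr":[0,0,0]},
    {"gripper":100,"delta_pos":[0,3.07,1.67],"dr":[0,0,0]},
    {"gripper":100,"delta_pos":[0,3.06,1.67],"dr":[0,0,0]}
  ]
}}

```text
t: 4.27
ee_pos: [476.5, -304.0, 230.4]
orientation: [2.098, 0.246, -2.099]
ft_force: [0.4, -1.0, 1.0]
width: 87.8
```

{"op": "apply_moves", "data": {
  "increments": [
    {"gripper":100,"delta_pos":[1.5,0,0],"dr":[0,0,0]},
    {"gripper":100,"delta_pos":[1.5,0,0],"dr":[0,0,0]},
    {"gripper":100,"delta_pos":[1,0,0],"dr":[0,0,0]},
    {"gripper":100,"delta_pos":[1,0,0],"dr":[0,0,0]},
    {"gripper":100,"delta_pos":[0,0,0],"dr":[0,0,0]}
  ]
}}

```text
t: 4.68
ee_pos: [476.4, -301.5, 178.5]
orientation: [2.096, 0.248, -2.102]
ft_force: [-0.6, 0.4, -0.1]
width: 87.8
```

```bash
python3 - <<'E'
from h import *
go(stand([-4,0,121]),-77)
d=grab('scene'); b=d['img'][170:310,150:310]; c=load('top')
cv2.imwrite('pics/a1.png',cv2.resize(b,(640,560),interpolation=3)[:,:,::-1])
E
```

```text
t 4.68 grasp [ 476.5 -301.5  189.5] toolx [-0.003  0.002 -1.   ] yaw y -76.64 z axis [-0.973 -0.231  0.003] w 87.8 F [-0.63  0.35 -0.1 ] j6 0.75
dr [0.0064 0.0026 0.0027] then cm [6.852 0.021 0.093]
```

View pics/a1.png

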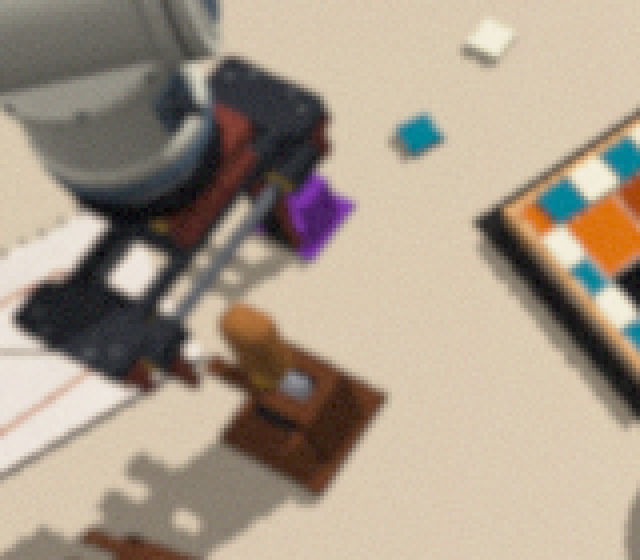

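The open jaws are above the handle (handle top at crop (245,325), fingertips at (150,372) and (300,200)). I'll descend and close.

{"op": "apply_moves", "data": {
  "increments": [
    {"gripper":100,"delta_pos":[1.5,0,0.1],"dr":[0.006,0,0]},
    {"gripper":100,"delta_pos":[1.5,0,0],"dr":[0,0,0]},
    {"gripper":100,"delta_pos":[1.5,0,0],"dr":[0,0,0]},
    {"gripper":100,"delta_pos":[1.35,0,0],"dr":[0,0,0]},
    {"gripper":100,"delta_pos":[1,0,0],"dr":[0,0,0]}
  ]
}}

```text
t: 5.15
ee_pos: [476.9, -302.4, 111.9]
orientation: [2.101, 0.24, -2.101]
ft_force: [-0.7, 0.6, 0.0]
width: 88.1
```

{"op": "apply_moves", "data": {
  "increments": [
    {"gripper":40,"delta_pos":[0,0,0],"dr":[0,0,0]},
    {"gripper":35,"delta_pos":[0,0,0],"dr":[0,0,0]},
    {"gripper":32,"delta_pos":[0,0,0],"dr":[0,0,0]},
    {"gripper":0,"delta_pos":[0,0,0],"dr":[0,0,0]},
    {"gripper":0,"delta_pos":[0,0,0],"dr":[0,0,0]}
  ]
}}

```text
t: 5.57
ee_pos: [477.0, -303.0, 113.0]
orientation: [2.102, 0.238, -2.1]
ft_force: [-0.2, 0.3, -0.1]
width: 57.7
```

{"op": "apply_moves", "data": {
  "increments": [
    {"gripper":0,"delta_pos":[0,0,0],"dr":[0,0,0]},
    {"gripper":0,"delta_pos":[0,0,0],"dr":[0,0,0]},
    {"gripper":0,"delta_pos":[0,0,0],"dr":[0,0,0]},
    {"gripper":0,"delta_pos":[0,0,0],"dr":[0,0,0]},
    {"gripper":0,"delta_pos":[0,0,0],"dr":[0,0,0]}
  ]
}}

```text
t: 5.98
ee_pos: [476.5, -302.8, 112.2]
orientation: [2.101, 0.239, -2.101]
ft_force: [-1.4, -2.2, -1.3]
width: 24.7
```

```bash
python3 - <<'E'
from h import *
go(stand([-4,0,121]),-77)
d=grab('scene'); b=d['img'][190:300,150:276]
cv2.imwrite('pics/a2.png',cv2.resize(b,(630,550),interpolation=3)[:,:,::-1])
E
```

```text
t 5.98 grasp [ 476.5 -302.8  123.2] toolx [ 0. -0. -1.] yaw y -77.00 z axis [-0.974 -0.225 -0.   ] w 24.7 F [-1.38 -2.25 -1.32] j6 0.76
dr [-0.0001 -0.     -0.0001] then cm [ 0.222 -0.107  0.068]
```

View pics/a2.png

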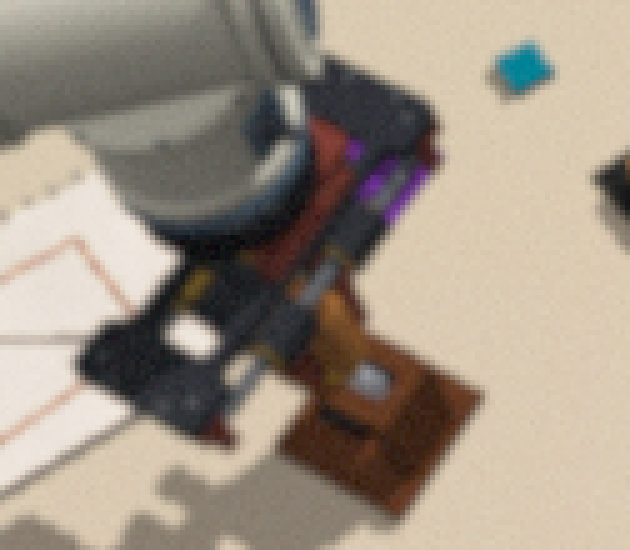

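Grip confirmed (24.7 mm opening on the 24 mm handle). Now a slight lift and a level exit along the stand's -x.

{"op": "apply_moves", "data": {
  "increments": [
    {"gripper":0,"delta_pos":[-0.15,0,0],"dr":[0,0,0]},
    {"gripper":0,"delta_pos":[0,0,0],"dr":[0,0,0]},
    {"gripper":0,"delta_pos":[0,0,0.5],"dr":[0,0,0]},
    {"gripper":0,"delta_pos":[0,0,0.8],"dr":[0,0,0]},
    {"gripper":0,"delta_pos":[0,0,0.8],"dr":[0,0,0]}
  ]
}}

```text
t: 6.45
ee_pos: [455.0, -307.3, 113.4]
orientation: [2.101, 0.24, -2.102]
ft_force: [-0.0, -1.0, -3.4]
width: 24.1
```

{"op": "apply_moves", "data": {
  "increments": [
    {"gripper":0,"delta_pos":[0,0,1],"dr":[0,0,0]},
    {"gripper":0,"delta_pos":[0,0,1],"dr":[0,0,0]},
    {"gripper":0,"delta_pos":[0,0,1],"dr":[0,0,0]},
    {"gripper":0,"delta_pos":[0,0,1],"dr":[0,0,0]},
    {"gripper":0,"delta_pos":[0,0,1],"dr":[0,0,0]}
  ]
}}

```text
t: 6.87
ee_pos: [406.1, -319.0, 113.7]
orientation: [2.101, 0.239, -2.102]
ft_force: [0.0, 0.2, -2.7]
width: 24.1
```

{"op": "apply_moves", "data": {
  "increments": [
    {"gripper":0,"delta_pos":[0,0,1],"dr":[0,0,0]},
    {"gripper":0,"delta_pos":[-1,0,0],"dr":[0,0,0]},
    {"gripper":0,"delta_pos":[-2.5,0,0],"dr":[0,0,0]},
    {"gripper":0,"delta_pos":[-2.5,0,0],"dr":[0,0,0]},
    {"gripper":0,"delta_pos":[-2,0,0],"dr":[0,0,0]}
  ]
}}

```text
t: 7.28
ee_pos: [397.9, -321.3, 195.9]
orientation: [2.102, 0.238, -2.1]
ft_force: [1.1, 0.7, -2.8]
width: 24.0
```

```bash
cat >> h.py <<'E'
def tray(s,z,off=0,c=(594.1,8.9),yaw=-10.45):
    a=np.radians(yaw); x=-68+off; return [c[0]+x*np.cos(a)-s*np.sin(a),c[1]+x*np.sin(a)+s*np.cos(a),z]
E
python3 - <<'E'
from h import *
go(tray(-124,200),-100.45)
d=grab('scene'); b=d['img'][170:300,120:276]
cv2.imwrite('pics/a3.png',cv2.resize(b,(624,520),interpolation=3)[:,:,::-1])
E
```

```text
t 7.28 grasp [ 397.9 -321.3  206.9] toolx [ 0.001 -0.001 -1.   ] yaw y -77.02 z axis [-0.974 -0.225 -0.001] w 24.0 F [ 1.14  0.66 -2.78] j6 0.64
dr [ 0.4089 -0.0011 -0.0008] then cm [  0.689 -23.629  -6.506]
```

View pics/a3.png

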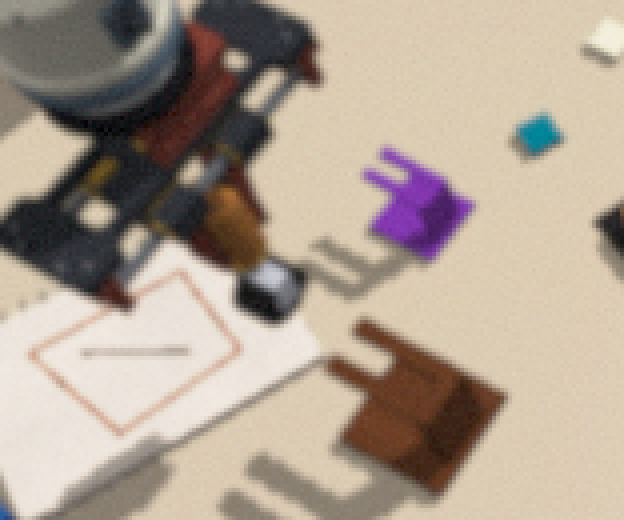

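The roller is out of the slot and held upright (wheel at (270,285)), and the stand is empty. Next I transfer it to the finished strip beyond the row's -y end.

{"op": "apply_moves", "data": {
  "increments": [
    {"gripper":0,"delta_pos":[0,0,0],"dr":[0.1022,0,0]},
    {"gripper":0,"delta_pos":[0,0,0],"dr":[0.1022,0,0]},
    {"gripper":0,"delta_pos":[0,0,0],"dr":[0.1022,0,0]},
    {"gripper":0,"delta_pos":[0,0,0],"dr":[0.1022,0,0]},
    {"gripper":0,"delta_pos":[0,-2.95,-0.81],"dr":[0,0,0]}
  ]
}}

```text
t: 7.75
ee_pos: [410.4, -296.1, 193.9]
orientation: [-2.123, 0.205, 2.121]
ft_force: [1.7, -1.0, -2.7]
width: 24.2
```

{"op": "apply_moves", "data": {
  "increments": [
    {"gripper":0,"delta_pos":[0,-2.95,-0.81],"dr":[0,0,0]},
    {"gripper":0,"delta_pos":[0,-2.95,-0.81],"dr":[0,0,0]},
    {"gripper":0,"delta_pos":[0,-2.95,-0.81],"dr":[0,0,0]},
    {"gripper":0,"delta_pos":[0,-2.95,-0.81],"dr":[0,0,0]},
    {"gripper":0,"delta_pos":[0,-2.95,-0.81],"dr":[0,0,0]}
  ]
}}

```text
t: 8.17
ee_pos: [477.9, -154.2, 193.7]
orientation: [-2.126, 0.194, 2.126]
ft_force: [0.6, 1.0, -2.8]
width: 24.1
```

{"op": "apply_moves", "data": {
  "increments": [
    {"gripper":0,"delta_pos":[0,-2.95,-0.81],"dr":[0,0,0]},
    {"gripper":0,"delta_pos":[0,-2.95,-0.81],"dr":[0,0,0]},
    {"gripper":0,"delta_pos":[2.2,0,0],"dr":[0,0,0]},
    {"gripper":0,"delta_pos":[2.2,0,0],"dr":[0,0,0]},
    {"gripper":0,"delta_pos":[1.8,0,0],"dr":[0,0,0]}
  ]
}}

```text
t: 8.58
ee_pos: [504.2, -99.6, 130.7]
orientation: [-2.127, 0.192, 2.127]
ft_force: [-0.3, -0.5, -2.3]
width: 24.3
```

```bash
python3 - <<'E'
from h import *
d=grab('scene'); go(tray(-124,129.2),-100.45)
print(proj(d,[tray(-124,24),tray(-112,24),tray(112,24),tray(124,24)]).round(1))
b=d['img'][140:280,230:390]
cv2.imwrite('pics/a4.png',cv2.resize(b,(720,630)[:2],interpolation=3)[:600,:,::-1])
E
```

```text
t 8.63 grasp [502.  -99.5 138.7] toolx [-0.005  0.001 -1.   ] yaw y -100.36 z axis [-0.984  0.18   0.005] w 23.9 F [-1.83  1.34 -4.69] j6 1.53
dr [0.0015 0.0048 0.0002] then cm [ 0.948  0.071 -0.286]
[[282.9 225.1]
 [286.3 222.7]
 [345.5 182.3]
 [348.4 180.3]]
```

View pics/a4.png

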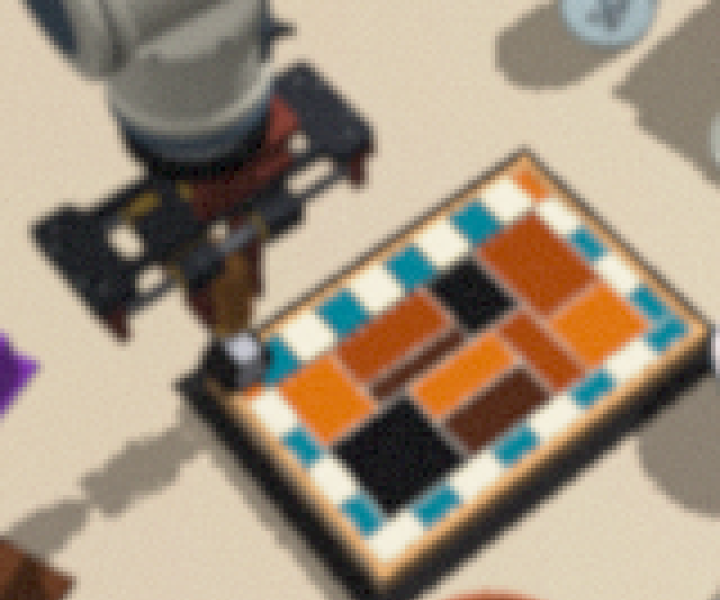

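The wheel sits over the -y end strip (crop (240,360)), lined up with the row, which runs from (275,360) to (510,200). Settle, then feel for the surface.

{"op": "apply_moves", "data": {
  "increments": [
    {"gripper":0,"delta_pos":[0,0,0],"dr":[0,0,0]},
    {"gripper":0,"delta_pos":[0,0,0],"dr":[0,0,0]},
    {"gripper":0,"delta_pos":[0,0,0],"dr":[0,0,0]},
    {"gripper":0,"delta_pos":[0.3,0,0],"dr":[0,0,0]},
    {"gripper":0,"delta_pos":[0.3,0,0],"dr":[0,0,0]}
  ]
}}

```text
t: 9.05
ee_pos: [504.8, -100.9, 126.6]
orientation: [-2.129, 0.195, 2.123]
ft_force: [-0.4, 0.2, -2.8]
width: 24.0
```

```bash
python3 -c "
from h import *
go(tray(-124,129.2),-100.45)"
```

```text
t 9.05 grasp [ 504.8 -100.9  137.6] toolx [ 0.002 -0.001 -1.   ] yaw y -100.45 z axis [-0.983  0.181 -0.002] w 24.0 F [-0.39  0.17 -2.77] j6 1.53
dr [ 0.     -0.0025 -0.0001] then cm [ 0.844 -0.018  0.011]
```

{"op": "apply_moves", "data": {
  "increments": [
    {"gripper":0,"delta_pos":[0.2,0,0],"dr":[0,0,0]},
    {"gripper":0,"delta_pos":[0.1,0,0],"dr":[0,0,0]},
    {"gripper":0,"delta_pos":[0,0,0],"dr":[0,0,0]},
    {"gripper":0,"delta_pos":[0,0,0],"dr":[0,0,0]},
    {"gripper":0,"delta_pos":[0,0,0],"dr":[0,0,0]}
  ]
}}

```text
t: 9.47
ee_pos: [504.1, -100.6, 122.7]
orientation: [-2.126, 0.194, 2.126]
ft_force: [-0.5, -0.8, -2.4]
width: 24.1
```

{"op": "apply_moves", "data": {
  "increments": [
    {"gripper":0,"delta_pos":[0.1,0,0],"dr":[0,0,0]},
    {"gripper":0,"delta_pos":[0,0,0],"dr":[0,0,0]},
    {"gripper":0,"delta_pos":[0,0,0],"dr":[0,0,0]},
    {"gripper":0,"delta_pos":[0,0,0],"dr":[0,0,0]},
    {"gripper":0,"delta_pos":[0,0,0],"dr":[0,0,0]}
  ]
}}

```text
t: 9.88
ee_pos: [504.0, -100.6, 121.7]
orientation: [-2.126, 0.194, 2.126]
ft_force: [1.1, -0.5, -2.4]
width: 24.0
```

{"op": "apply_moves", "data": {
  "increments": [
    {"gripper":0,"delta_pos":[0.1,0,0],"dr":[0,0,0]},
    {"gripper":0,"delta_pos":[0.1,0,0],"dr":[0,0,0]},
    {"gripper":0,"delta_pos":[0,0,0],"dr":[0,0,0]},
    {"gripper":0,"delta_pos":[0,0,0],"dr":[0,0,0]},
    {"gripper":0,"delta_pos":[0,0,0],"dr":[0,0,0]}
  ]
}}

```text
t: 10.3
ee_pos: [504.0, -100.5, 119.7]
orientation: [-2.126, 0.194, 2.126]
ft_force: [-0.0, 0.3, -2.8]
width: 24.0
```

{"op": "apply_moves", "data": {
  "increments": [
    {"gripper":0,"delta_pos":[0.05,0,0],"dr":[0,0,0]},
    {"gripper":0,"delta_pos":[0.05,0,0],"dr":[0,0,0]},
    {"gripper":0,"delta_pos":[0,0,0],"dr":[0,0,0]},
    {"gripper":0,"delta_pos":[0,0,0],"dr":[0,0,0]},
    {"gripper":0,"delta_pos":[0,0,0],"dr":[0,0,0]}
  ]
}}

```text
t: 10.72
ee_pos: [504.0, -100.6, 118.7]
orientation: [-2.126, 0.194, 2.126]
ft_force: [0.2, 0.3, -1.9]
width: 24.1
```

{"op": "apply_moves", "data": {
  "increments": [
    {"gripper":0,"delta_pos":[0.05,0,0],"dr":[0,0,0]},
    {"gripper":0,"delta_pos":[0,0,0],"dr":[0,0,0]},
    {"gripper":0,"delta_pos":[0,0,0],"dr":[0,0,0]},
    {"gripper":0,"delta_pos":[0,0,0],"dr":[0,0,0]},
    {"gripper":0,"delta_pos":[0,0,0],"dr":[0,0,0]}
  ]
}}

```text
t: 11.13
ee_pos: [504.0, -100.6, 118.2]
orientation: [-2.126, 0.194, 2.126]
ft_force: [0.2, 0.6, -2.2]
width: 24.2
```

{"op": "apply_moves", "data": {
  "increments": [
    {"gripper":0,"delta_pos":[0.03,0,0],"dr":[0,0,0]},
    {"gripper":0,"delta_pos":[0.02,0,0],"dr":[0,0,0]},
    {"gripper":0,"delta_pos":[0,0,0],"dr":[0,0,0]},
    {"gripper":0,"delta_pos":[0,0,0],"dr":[0,0,0]},
    {"gripper":0,"delta_pos":[0,0,0],"dr":[0,0,0]}
  ]
}}

```text
t: 11.55
ee_pos: [504.0, -100.6, 117.7]
orientation: [-2.126, 0.194, 2.126]
ft_force: [0.2, -0.5, -2.4]
width: 23.8
```

{"op": "apply_moves", "data": {
  "increments": [
    {"gripper":0,"delta_pos":[0.03,0,0],"dr":[0,0,0]},
    {"gripper":0,"delta_pos":[0.02,0,0],"dr":[0,0,0]},
    {"gripper":0,"delta_pos":[0,0,0],"dr":[0,0,0]},
    {"gripper":0,"delta_pos":[0,0,0],"dr":[0,0,0]},
    {"gripper":0,"delta_pos":[0,0,0],"dr":[0,0,0]}
  ]
}}

```text
t: 11.97
ee_pos: [504.1, -100.6, 117.5]
orientation: [-2.126, 0.194, 2.126]
ft_force: [-1.5, -0.2, 4.9]
width: 24.3
```

Surface contact at ee z ≈ 117.6, and stiffness is roughly 18 N/mm. The first pass goes 3 mm above flush, so the steps are gentle.

{"op": "apply_moves", "data": {
  "increments": [
    {"gripper":0,"delta_pos":[-0.34,0,0],"dr":[0,0,0]},
    {"gripper":0,"delta_pos":[0,0,-0.06],"dr":[0,0,0]},
    {"gripper":0,"delta_pos":[0,-0.4,0],"dr":[0,0,0]},
    {"gripper":0,"delta_pos":[0,-0.5,0],"dr":[0,0,0]},
    {"gripper":0,"delta_pos":[0,-0.5,0],"dr":[0,0,0]}
  ]
}}

```text
t: 12.38
ee_pos: [507.4, -86.8, 121.0]
orientation: [-2.126, 0.195, 2.126]
ft_force: [-0.7, -0.2, 6.1]
width: 24.1
```

{"op": "apply_moves", "data": {
  "increments": [
    {"gripper":0,"delta_pos":[0,-0.6,0],"dr":[0,0,0]},
    {"gripper":0,"delta_pos":[0,-0.6,0],"dr":[0,0,0]},
    {"gripper":0,"delta_pos":[0,-0.6,0],"dr":[0,0,0]},
    {"gripper":0,"delta_pos":[0,-0.6,0],"dr":[0,0,0]},
    {"gripper":0,"delta_pos":[0,-0.6,0],"dr":[0,0,0]}
  ]
}}

```text
t: 12.8
ee_pos: [512.6, -56.7, 121.1]
orientation: [-2.126, 0.194, 2.127]
ft_force: [-2.7, 0.2, 4.9]
width: 23.9
```

```bash
python3 -c "
from h import *
go(tray(124,131.5),-100.45)"
```

```text
t 12.80 grasp [512.6 -56.7 132.1] toolx [-0. -0. -1.] yaw y -100.41 z axis [-0.984  0.181  0.   ] w 23.9 F [-2.67  0.19  4.85] j6 1.62
dr [ 0.0007  0.0002 -0.0001] then cm [  0.058 -20.33   -0.025]
```

{"op": "apply_moves", "data": {
  "increments": [
    {"gripper":0,"delta_pos":[0,-0.8,0],"dr":[0,0,0]},
    {"gripper":0,"delta_pos":[0,-0.8,0],"dr":[0,0,0]},
    {"gripper":0,"delta_pos":[0,-0.8,0],"dr":[0,0,0]},
    {"gripper":0,"delta_pos":[0,-0.8,0],"dr":[0,0,0]},
    {"gripper":0,"delta_pos":[0,-0.8,0],"dr":[0,0,0]}
  ]
}}

```text
t: 13.22
ee_pos: [519.7, -17.1, 121.0]
orientation: [-2.126, 0.194, 2.127]
ft_force: [-1.7, -0.7, 6.4]
width: 23.9
```

{"op": "apply_moves", "data": {
  "increments": [
    {"gripper":0,"delta_pos":[0,-0.8,0],"dr":[0,0,0]},
    {"gripper":0,"delta_pos":[0,-0.8,0],"dr":[0,0,0]},
    {"gripper":0,"delta_pos":[0,-0.8,0],"dr":[0,0,0]},
    {"gripper":0,"delta_pos":[0,-0.8,0],"dr":[0,0,0]},
    {"gripper":0,"delta_pos":[0,-0.8,0],"dr":[0,0,0]}
  ]
}}

```text
t: 13.63
ee_pos: [526.8, 22.2, 121.0]
orientation: [-2.125, 0.194, 2.127]
ft_force: [-1.7, -1.3, 8.2]
width: 23.8
```

{"op": "apply_moves", "data": {
  "increments": [
    {"gripper":0,"delta_pos":[0,-0.8,0],"dr":[0,0,0]},
    {"gripper":0,"delta_pos":[0,-0.8,0],"dr":[0,0,0]},
    {"gripper":0,"delta_pos":[0,-0.8,0],"dr":[0,0,0]},
    {"gripper":0,"delta_pos":[0,-0.8,0],"dr":[0,0,0]},
    {"gripper":0,"delta_pos":[0,-0.8,0],"dr":[0,0,0]}
  ]
}}

```text
t: 14.05
ee_pos: [533.9, 61.6, 121.0]
orientation: [-2.125, 0.194, 2.127]
ft_force: [-2.3, 0.3, 5.9]
width: 23.8
```

{"op": "apply_moves", "data": {
  "increments": [
    {"gripper":0,"delta_pos":[0,-0.8,0],"dr":[0,0,0]},
    {"gripper":0,"delta_pos":[0,-0.8,0],"dr":[0,0,0]},
    {"gripper":0,"delta_pos":[0,-0.8,0],"dr":[0,0,0]},
    {"gripper":0,"delta_pos":[0,-0.8,0],"dr":[0,0,0]},
    {"gripper":0,"delta_pos":[0,-0.8,0],"dr":[0,0,0]}
  ]
}}

```text
t: 14.47
ee_pos: [541.1, 100.7, 121.1]
orientation: [-2.126, 0.194, 2.127]
ft_force: [-3.1, -2.6, 7.6]
width: 24.0
```

{"op": "apply_moves", "data": {
  "increments": [
    {"gripper":0,"delta_pos":[0,-0.8,0],"dr":[0,0,0]},
    {"gripper":0,"delta_pos":[0,-0.8,0],"dr":[0,0,0]},
    {"gripper":0,"delta_pos":[0,-0.8,0],"dr":[0,0,0]},
    {"gripper":0,"delta_pos":[0,-0.8,0],"dr":[0,0,0]},
    {"gripper":0,"delta_pos":[0,0,0],"dr":[0,0,0]}
  ]
}}

```text
t: 14.88
ee_pos: [547.3, 133.2, 120.8]
orientation: [-2.126, 0.192, 2.126]
ft_force: [-1.7, 1.4, 5.2]
width: 23.6
```

```bash
python3 -c "
from h import *
go(tray(124,131.5),-100.45)"
```

```text
t 14.88 grasp [547.3 133.2 131.8] toolx [ 0.     0.001 -1.   ] yaw y -100.37 z axis [-0.984  0.18  -0.   ] w 23.6 F [-1.66  1.41  5.2 ] j6 1.97
dr [ 0.0013 -0.0001  0.0009] then cm [ 0.032 -1.027 -0.052]
```

{"op": "apply_moves", "data": {
  "increments": [
    {"gripper":0,"delta_pos":[0,-0.45,-0.05],"dr":[0,0,0]},
    {"gripper":0,"delta_pos":[0,-0.45,0],"dr":[0,0,0]},
    {"gripper":0,"delta_pos":[0.2,0,0],"dr":[0,0,0]},
    {"gripper":0,"delta_pos":[0,0,0],"dr":[0,0,0]},
    {"gripper":0,"delta_pos":[0,0,0],"dr":[0,0,0]}
  ]
}}

```text
t: 15.3
ee_pos: [549.8, 140.3, 118.6]
orientation: [-2.126, 0.194, 2.125]
ft_force: [0.7, 2.2, 0.6]
width: 23.9
```

{"op": "apply_moves", "data": {
  "increments": [
    {"gripper":0,"delta_pos":[0.08,0,0],"dr":[0,0,0]},
    {"gripper":0,"delta_pos":[0.05,0,0],"dr":[0,0,0]},
    {"gripper":0,"delta_pos":[0,0,0],"dr":[0,0,0]},
    {"gripper":0,"delta_pos":[0,0,0],"dr":[0,0,0]},
    {"gripper":0,"delta_pos":[0,0,0],"dr":[0,0,0]}
  ]
}}

```text
t: 15.72
ee_pos: [550.1, 140.7, 117.9]
orientation: [-2.127, 0.193, 2.124]
ft_force: [-0.5, 5.1, 5.8]
width: 23.8
```

{"op": "apply_moves", "data": {
  "increments": [
    {"gripper":0,"delta_pos":[0.05,0,0],"dr":[0,0,0]},
    {"gripper":0,"delta_pos":[0,0,0],"dr":[0,0,0]},
    {"gripper":0,"delta_pos":[0,0.4,0],"dr":[0,0,0]},
    {"gripper":0,"delta_pos":[0,0.5,0],"dr":[0,0,0]},
    {"gripper":0,"delta_pos":[0,0.5,0],"dr":[0,0,0]}
  ]
}}

```text
t: 16.13
ee_pos: [547.4, 126.3, 117.9]
orientation: [-2.127, 0.193, 2.125]
ft_force: [-2.4, 0.4, 11.8]
width: 23.6
```

{"op": "apply_moves", "data": {
  "increments": [
    {"gripper":0,"delta_pos":[0,0.6,0],"dr":[0,0,0]},
    {"gripper":0,"delta_pos":[0,0.6,0],"dr":[0,0,0]},
    {"gripper":0,"delta_pos":[0,0.6,0],"dr":[0,0,0]},
    {"gripper":0,"delta_pos":[0,0.6,0],"dr":[0,0,0]},
    {"gripper":0,"delta_pos":[0,0.6,0],"dr":[0,0,0]}
  ]
}}

```text
t: 16.55
ee_pos: [542.0, 96.4, 117.9]
orientation: [-2.128, 0.194, 2.125]
ft_force: [-1.6, 0.5, 11.8]
width: 23.8
```

```bash
python3 -c "
from h import *
go(tray(-122,128),-100.45)"
```

```text
t 16.55 grasp [542.   96.4 128.9] toolx [ 0.001 -0.    -1.   ] yaw y -100.43 z axis [-0.983  0.181 -0.001] w 23.8 F [-1.57  0.55 11.85] j6 1.91
dr [ 0.0004 -0.0014  0.0001] then cm [ 0.092 19.86   0.09 ]
```

{"op": "apply_moves", "data": {
  "increments": [
    {"gripper":0,"delta_pos":[0.02,0.6,0.05],"dr":[0,0,0]},
    {"gripper":0,"delta_pos":[0,0.7,0.03],"dr":[0,0,0]},
    {"gripper":0,"delta_pos":[0,0.7,0],"dr":[0,0,0]},
    {"gripper":0,"delta_pos":[0,0.7,0],"dr":[0,0,0]},
    {"gripper":0,"delta_pos":[0,0.7,0],"dr":[0,0,0]}
  ]
}}

```text
t: 16.97
ee_pos: [535.8, 63.0, 118.0]
orientation: [-2.129, 0.194, 2.123]
ft_force: [-0.5, 0.1, 11.1]
width: 23.8
```

{"op": "apply_moves", "data": {
  "increments": [
    {"gripper":0,"delta_pos":[0,0.7,0],"dr":[0,0,0]},
    {"gripper":0,"delta_pos":[0,0.7,0],"dr":[0,0,0]},
    {"gripper":0,"delta_pos":[0,0.7,0],"dr":[0,0,0]},
    {"gripper":0,"delta_pos":[0,0.7,0],"dr":[0,0,0]},
    {"gripper":0,"delta_pos":[0,0.7,0],"dr":[0,0,0]}
  ]
}}

```text
t: 17.38
ee_pos: [529.6, 28.7, 118.0]
orientation: [-2.129, 0.194, 2.122]
ft_force: [-0.2, 6.0, 12.5]
width: 23.9
```

```bash
python3 -c "
from h import *
go(tray(-122,128),-100.45)"
```

```text
t 17.38 grasp [529.6  28.7 129. ] toolx [ 0.003  0.    -1.   ] yaw y -100.45 z axis [-0.983  0.181 -0.003] w 23.9 F [-0.16  6.01 12.49] j6 1.78
dr [ 0.     -0.0033  0.0007] then cm [ 0.101 12.979  0.097]
```

{"op": "apply_moves", "data": {
  "increments": [
    {"gripper":0,"delta_pos":[0.03,0.7,0.05],"dr":[0,0,0]},
    {"gripper":0,"delta_pos":[0,0.7,0.03],"dr":[0,0,0]},
    {"gripper":0,"delta_pos":[0,0.7,0],"dr":[0,0,0]},
    {"gripper":0,"delta_pos":[0,0.7,0],"dr":[0,0,0]},
    {"gripper":0,"delta_pos":[0,0.7,0],"dr":[0,0,0]}
  ]
}}

```text
t: 17.8
ee_pos: [523.1, -5.6, 118.0]
orientation: [-2.131, 0.194, 2.121]
ft_force: [0.9, 1.8, 11.4]
width: 24.0
```

{"op": "apply_moves", "data": {
  "increments": [
    {"gripper":0,"delta_pos":[0,0.7,0],"dr":[0,0,0]},
    {"gripper":0,"delta_pos":[0,0.7,0],"dr":[0,0,0]},
    {"gripper":0,"delta_pos":[0,0.7,0],"dr":[0,0,0]},
    {"gripper":0,"delta_pos":[0,0.7,0],"dr":[0,0,0]},
    {"gripper":0,"delta_pos":[0,0.7,0],"dr":[0,0,0]}
  ]
}}

```text
t: 18.22
ee_pos: [516.7, -40.4, 117.9]
orientation: [-2.131, 0.195, 2.121]
ft_force: [1.1, -0.2, 12.7]
width: 24.1
```

{"op": "apply_moves", "data": {
  "increments": [
    {"gripper":0,"delta_pos":[0,0.7,0],"dr":[0,0,0]},
    {"gripper":0,"delta_pos":[0,0.7,0],"dr":[0,0,0]},
    {"gripper":0,"delta_pos":[0,0.7,0],"dr":[0,0,0]},
    {"gripper":0,"delta_pos":[0,0.7,0],"dr":[0,0,0]},
    {"gripper":0,"delta_pos":[0,0.7,0],"dr":[0,0,0]}
  ]
}}

```text
t: 18.63
ee_pos: [510.4, -75.1, 117.9]
orientation: [-2.131, 0.195, 2.122]
ft_force: [1.0, 0.7, 11.7]
width: 23.8
```

{"op": "apply_moves", "data": {
  "increments": [
    {"gripper":0,"delta_pos":[0,0.7,0],"dr":[0,0,0]},
    {"gripper":0,"delta_pos":[0,0.7,0],"dr":[0,0,0]},
    {"gripper":0,"delta_pos":[0,0.7,0],"dr":[0,0,0]},
    {"gripper":0,"delta_pos":[0,0.4,0],"dr":[0,0,0]},
    {"gripper":0,"delta_pos":[0,0,0],"dr":[0,0,0]}
  ]
}}

```text
t: 19.05
ee_pos: [505.4, -100.2, 117.4]
orientation: [-2.131, 0.196, 2.122]
ft_force: [1.4, -1.0, 8.9]
width: 23.9
```

```bash
python3 -c "
from h import *
go(tray(122,128),-100.45)"
```

```text
t 19.05 grasp [ 505.4 -100.2  128.4] toolx [ 0.004 -0.002 -1.   ] yaw y -100.46 z axis [-0.983  0.182 -0.004] w 23.9 F [ 1.39 -0.96  8.89] j6 1.54
dr [-0.0002 -0.0041 -0.0011] then cm [  0.043 -24.536   0.053]
```

The row read about 0.4 mm higher than the strip (117.9 against 117.4), so I'll make another, firmer and slower pass back.

{"op": "apply_moves", "data": {
  "increments": [
    {"gripper":0,"delta_pos":[0.05,0,0],"dr":[0,0,0]},
    {"gripper":0,"delta_pos":[0,0,0],"dr":[0,0,0]},
    {"gripper":0,"delta_pos":[0,0,0],"dr":[0,0,0]},
    {"gripper":0,"delta_pos":[0,-0.3,0],"dr":[0,0,0]},
    {"gripper":0,"delta_pos":[0,-0.5,0],"dr":[0,0,0]}
  ]
}}

```text
t: 19.47
ee_pos: [507.0, -91.9, 117.3]
orientation: [-2.131, 0.196, 2.122]
ft_force: [-0.3, -0.7, 14.7]
width: 23.8
```

{"op": "apply_moves", "data": {
  "increments": [
    {"gripper":0,"delta_pos":[0,-0.5,0],"dr":[0,0,0]},
    {"gripper":0,"delta_pos":[0,-0.5,0],"dr":[0,0,0]},
    {"gripper":0,"delta_pos":[0,-0.5,0],"dr":[0,0,0]},
    {"gripper":0,"delta_pos":[0,-0.5,0],"dr":[0,0,0]},
    {"gripper":0,"delta_pos":[0,-0.5,0],"dr":[0,0,0]}
  ]
}}

```text
t: 19.88
ee_pos: [511.6, -66.9, 117.8]
orientation: [-2.131, 0.195, 2.123]
ft_force: [-1.1, -1.7, 18.5]
width: 23.8
```

{"op": "apply_moves", "data": {
  "increments": [
    {"gripper":0,"delta_pos":[0,-0.5,0],"dr":[0,0,0]},
    {"gripper":0,"delta_pos":[0,-0.5,0],"dr":[0,0,0]},
    {"gripper":0,"delta_pos":[0,-0.5,0],"dr":[0,0,0]},
    {"gripper":0,"delta_pos":[0,-0.5,0],"dr":[0,0,0]},
    {"gripper":0,"delta_pos":[0,-0.5,0],"dr":[0,0,0]}
  ]
}}

```text
t: 20.3
ee_pos: [516.1, -42.2, 117.8]
orientation: [-2.131, 0.195, 2.123]
ft_force: [-0.3, -0.4, 19.1]
width: 23.9
```

```bash
python3 -c "
from h import *
go(tray(122,128),-100.45)"
```

```text
t 20.30 grasp [516.  -42.1 128.8] toolx [ 0.004 -0.001 -1.   ] yaw y -100.41 z axis [-0.984  0.181 -0.004] w 23.9 F [-0.35 -0.4  19.08] j6 1.65
dr [ 0.0007 -0.0039 -0.0007] then cm [  0.081 -18.636   0.047]
```

{"op": "apply_moves", "data": {
  "increments": [
    {"gripper":0,"delta_pos":[0,0,0],"dr":[0,0,0]},
    {"gripper":0,"delta_pos":[0,0,0],"dr":[0,0,0]},
    {"gripper":0,"delta_pos":[0,0,0],"dr":[0,0,0]},
    {"gripper":0,"delta_pos":[0,0,0],"dr":[0,0,0]},
    {"gripper":0,"delta_pos":[0,0,0],"dr":[0,0,0]}
  ]
}}

```text
t: 20.72
ee_pos: [516.1, -42.1, 117.8]
orientation: [-2.131, 0.195, 2.122]
ft_force: [-1.5, -0.0, 19.6]
width: 24.0
```

```bash
python3 - <<'E'
from h import *
go(None)
for n in ('top','scene'):
    d=grab(n); C=cloud(d)
    # robust height of row tiles vs finished face nearby (local plane by inner finished field)
    def hz(s,off,w=9):
        uv=proj(d,[tray(s+a,24,off+b) for a in np.linspace(-w,w,9) for b in np.linspace(-9,9,7)]).round().astype(int)
        uv=np.unique(uv,axis=0); z=C[uv[:,1],uv[:,0],2]; return np.nanmedian(z),np.nanmean(z)
    print(n,'row',[np.round(hz(98-28*i,0),1).tolist() for i in range(8)])
    print(n,'field',[np.round(hz(98-28*i,62),1).tolist() for i in range(8)])
E
```

```text
t 20.72 grasp [516.1 -42.1 128.8] toolx [ 0.004 -0.001 -1.   ] yaw y -100.42 z axis [-0.984  0.181 -0.004] w 24.0 F [-1.49 -0.   19.57] j6 1.65
top row [[23.6, 24.1], [23.5, 23.9], [231.3, 241.5], [551.3, 549.7], [547.1, 547.5], [559.4, 561.8], [570.4, 569.6], [568.8, 567.2]]
top field [[23.8, 23.5], [24.3, 24.4], [232.5, 239.6], [509.5, 503.6], [457.0, 457.2], [456.1, 456.4], [456.2, 456.0], [455.5, 455.1]]
scene row [[23.3, 23.4], [23.4, 23.5], [23.2, 23.4], [23.1, 23.5], [22.9, 23.0], [52.3, 47.8], [50.4, 49.9], [23.1, 23.0]]
scene field [[23.6, 23.5], [23.7, 23.7], [23.1, 23.2], [23.2, 23.2], [23.5, 23.1], [23.3, 23.2], [23.6, 23.4], [22.9, 22.8]]
```

The reading holds steady under 22 N, and depth puts the row level with the finished field, so the tiles are against their stop. I'll finish this firm pass to the +y end.

{"op": "apply_moves", "data": {
  "increments": [
    {"gripper":0,"delta_pos":[0,-0.5,0.05],"dr":[0,0,0]},
    {"gripper":0,"delta_pos":[0,-0.7,0],"dr":[0,0,0]},
    {"gripper":0,"delta_pos":[0,-0.7,0],"dr":[0,0,0]},
    {"gripper":0,"delta_pos":[0,-0.7,0],"dr":[0,0,0]},
    {"gripper":0,"delta_pos":[0,-0.7,0],"dr":[0,0,0]}
  ]
}}

```text
t: 21.23
ee_pos: [521.8, -9.5, 117.8]
orientation: [-2.131, 0.195, 2.122]
ft_force: [-1.0, -1.1, 17.5]
width: 24.1
```

{"op": "apply_moves", "data": {
  "increments": [
    {"gripper":0,"delta_pos":[0,-0.7,0],"dr":[0,0,0]},
    {"gripper":0,"delta_pos":[0,-0.7,0],"dr":[0,0,0]},
    {"gripper":0,"delta_pos":[0,-0.7,0],"dr":[0,0,0]},
    {"gripper":0,"delta_pos":[0,-0.7,0],"dr":[0,0,0]},
    {"gripper":0,"delta_pos":[0,-0.7,0],"dr":[0,0,0]}
  ]
}}

```text
t: 21.65
ee_pos: [528.1, 25.1, 117.8]
orientation: [-2.131, 0.194, 2.122]
ft_force: [-1.0, -0.6, 18.6]
width: 23.9
```

{"op": "apply_moves", "data": {
  "increments": [
    {"gripper":0,"delta_pos":[0,-0.7,0],"dr":[0,0,0]},
    {"gripper":0,"delta_pos":[0,-0.7,0],"dr":[0,0,0]},
    {"gripper":0,"delta_pos":[0,-0.7,0],"dr":[0,0,0]},
    {"gripper":0,"delta_pos":[0,-0.7,0],"dr":[0,0,0]},
    {"gripper":0,"delta_pos":[0,-0.7,0],"dr":[0,0,0]}
  ]
}}

```text
t: 22.07
ee_pos: [534.4, 59.6, 117.8]
orientation: [-2.131, 0.194, 2.122]
ft_force: [-0.7, -0.5, 18.5]
width: 24.0
```

{"op": "apply_moves", "data": {
  "increments": [
    {"gripper":0,"delta_pos":[0,-0.7,0],"dr":[0,0,0]},
    {"gripper":0,"delta_pos":[0,-0.7,0],"dr":[0,0,0]},
    {"gripper":0,"delta_pos":[0,-0.7,0],"dr":[0,0,0]},
    {"gripper":0,"delta_pos":[0,-0.7,0],"dr":[0,0,0]},
    {"gripper":0,"delta_pos":[0,-0.7,0],"dr":[0,0,0]}
  ]
}}

```text
t: 22.48
ee_pos: [540.6, 94.2, 117.8]
orientation: [-2.13, 0.194, 2.122]
ft_force: [-0.9, -1.4, 17.7]
width: 24.1
```

{"op": "apply_moves", "data": {
  "increments": [
    {"gripper":0,"delta_pos":[0,-0.7,0],"dr":[0,0,0]},
    {"gripper":0,"delta_pos":[0,-0.7,0],"dr":[0,0,0]},
    {"gripper":0,"delta_pos":[0,-0.7,0],"dr":[0,0,0]},
    {"gripper":0,"delta_pos":[0,-0.7,0],"dr":[0,0,0]},
    {"gripper":0,"delta_pos":[0,-0.7,0],"dr":[0,0,0]}
  ]
}}

```text
t: 22.9
ee_pos: [546.8, 128.7, 117.8]
orientation: [-2.13, 0.194, 2.122]
ft_force: [-1.0, -1.1, 16.6]
width: 24.0
```

{"op": "apply_moves", "data": {
  "increments": [
    {"gripper":0,"delta_pos":[0,-0.7,0],"dr":[0,0,0]},
    {"gripper":0,"delta_pos":[0,-0.7,0],"dr":[0,0,0]},
    {"gripper":0,"delta_pos":[0,-0.4,0],"dr":[0,0,0]},
    {"gripper":0,"delta_pos":[0,0,0],"dr":[0,0,0]},
    {"gripper":0,"delta_pos":[0,0,0],"dr":[0,0,0]}
  ]
}}

```text
t: 23.32
ee_pos: [550.0, 146.6, 117.4]
orientation: [-2.13, 0.193, 2.123]
ft_force: [-0.9, 0.2, 12.3]
width: 23.9
```

```bash
python3 -c "
from h import *
go(tray(122,128),-100.45)"
```

```text
t 23.32 grasp [550.  146.6 128.4] toolx [ 0.003  0.    -1.   ] yaw y -100.40 z axis [-0.984  0.18  -0.003] w 23.9 F [-0.94  0.24 12.25] j6 1.99
dr [ 0.0009 -0.0033  0.0008] then cm [ 0.037  0.537 -0.035]
```

Both end strips read the same, 0.4 mm below an even row at constant force. I'll lift and check the row's height against the field with averaged depth.

{"op": "apply_moves", "data": {
  "increments": [
    {"gripper":0,"delta_pos":[-0.5,0,0],"dr":[0,0,0]},
    {"gripper":0,"delta_pos":[-1.5,0,0],"dr":[0,0,0]},
    {"gripper":0,"delta_pos":[-2,0,0],"dr":[0,0,0]},
    {"gripper":0,"delta_pos":[-2,0,0],"dr":[0,0,0]},
    {"gripper":0,"delta_pos":[-1.7,0,0],"dr":[0,0,0]}
  ]
}}

```text
t: 23.73
ee_pos: [547.6, 145.7, 193.0]
orientation: [-2.125, 0.196, 2.129]
ft_force: [0.6, -0.4, -2.2]
width: 24.0
```

```bash
python3 - <<'E'
from h import *
ds=[grab('scene') for _ in range(12)]; d=ds[0]
Cs=np.array([cloud(x)[...,2] for x in ds]); Z=np.nanmean(Cs,0)
def hz(s,off,w=9):
    uv=np.unique(proj(d,[tray(s+a,24,off+b) for a in np.linspace(-w,w,9) for b in np.linspace(-9,9,7)]).round().astype(int),axis=0)
    z=Z[uv[:,1],uv[:,0]]; return round(float(np.nanmedian(z)),2),round(float(np.nanstd(z)),2)
print('std over frames',np.nanstd(Cs,0)[220,330])
print('row',[hz(98-28*i,0) for i in range(8)])
print('field',[hz(98-28*i,45) for i in range(8)])
print('field2',[hz(98-28*i,75) for i in range(8)])
d0=pickle.load(open('scene.pkl','rb'))
o=ctrl.get_obs(); go(stand([-4-95,0,206]),-77)
cv2.imwrite('pics/a5.png',cv2.resize(d['img'][100:290,220:420],(800,600)[:2],interpolation=3)[:,:,::-1])
E
```

```text
std over frames 1.8526776659587836
row [(23.44, 0.44), (23.38, 0.59), (23.43, 0.45), (23.33, 0.47), (23.36, 0.45), (23.45, 0.47), (23.28, 0.45), (23.12, 0.52)]
field [(23.1, 0.5), (23.36, 0.42), (23.36, 0.52), (23.24, 0.61), (23.28, 0.58), (23.28, 0.6), (22.98, 0.51), (23.16, 0.44)]
field2 [(23.23, 0.58), (23.3, 0.51), (23.27, 0.66), (23.16, 0.63), (23.12, 0.67), (23.09, 0.66), (23.01, 0.54), (23.0, 0.53)]
t 24.33 grasp [548.2 146.4 203.1] toolx [-0.001 -0.    -1.   ] yaw y -100.42 z axis [-0.983  0.181  0.001] w 23.8 F [ 0.78  0.3  -3.67] j6 1.99
dr [-4.088e-01  1.100e-03 -3.000e-04] then cm [-0.285 42.047 26.66 ]
```

View pics/a5.png

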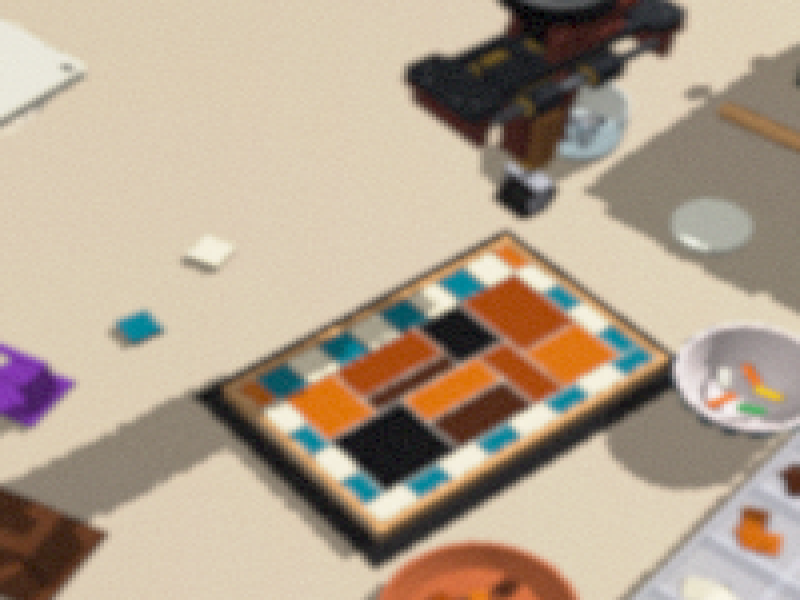

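The row is level with the field in averaged depth (within about 0.2 mm), nothing looks cracked, and the neighbouring items are unmoved. Next I return to the stand's mouth.

{"op": "apply_moves", "data": {
  "increments": [
    {"gripper":0,"delta_pos":[0,0,0],"dr":[-0.1022,0,0]},
    {"gripper":0,"delta_pos":[0,0,0],"dr":[-0.1022,0,0]},
    {"gripper":0,"delta_pos":[0,0,0],"dr":[-0.1022,0,0]},
    {"gripper":0,"delta_pos":[0,0,0],"dr":[-0.1022,0,0]},
    {"gripper":0,"delta_pos":[0,3,1.9],"dr":[0,0,0]}
  ]
}}

```text
t: 24.75
ee_pos: [539.1, 116.2, 193.1]
orientation: [2.101, 0.25, -2.093]
ft_force: [0.6, -1.6, -2.9]
width: 23.9
```

{"op": "apply_moves", "data": {
  "increments": [
    {"gripper":0,"delta_pos":[0,3,1.9],"dr":[0,0,0]},
    {"gripper":0,"delta_pos":[0,3,1.9],"dr":[0,0,0]},
    {"gripper":0,"delta_pos":[0,3,1.9],"dr":[0,0,0]},
    {"gripper":0,"delta_pos":[0,3,1.9],"dr":[0,0,0]},
    {"gripper":0,"delta_pos":[0,3,1.9],"dr":[0,0,0]}
  ]
}}

```text
t: 25.17
ee_pos: [477.1, -55.9, 192.8]
orientation: [2.101, 0.24, -2.101]
ft_force: [-0.1, -1.5, -3.5]
width: 24.2
```

{"op": "apply_moves", "data": {
  "increments": [
    {"gripper":0,"delta_pos":[0,3,1.9],"dr":[0,0,0]},
    {"gripper":0,"delta_pos":[0,3,1.9],"dr":[0,0,0]},
    {"gripper":0,"delta_pos":[0,3,1.9],"dr":[0,0,0]},
    {"gripper":0,"delta_pos":[0,3,1.9],"dr":[0,0,0]},
    {"gripper":0,"delta_pos":[0,3,1.9],"dr":[0,0,0]}
  ]
}}

```text
t: 25.58
ee_pos: [418.2, -223.6, 192.9]
orientation: [2.101, 0.239, -2.101]
ft_force: [0.3, 0.9, -3.2]
width: 23.9
```

{"op": "apply_moves", "data": {
  "increments": [
    {"gripper":0,"delta_pos":[0,3,1.9],"dr":[0,0,0]},
    {"gripper":0,"delta_pos":[0,3,1.9],"dr":[0,0,0]},
    {"gripper":0,"delta_pos":[0,3,1.9],"dr":[0,0,0]},
    {"gripper":0,"delta_pos":[0,0,0],"dr":[0,0,0]},
    {"gripper":0,"delta_pos":[0,0,0],"dr":[0,0,0]}
  ]
}}

```text
t: 26.0
ee_pos: [383.0, -324.2, 192.7]
orientation: [2.103, 0.236, -2.103]
ft_force: [0.8, 0.3, -2.7]
width: 23.7
```

```bash
python3 -c "
from h import *
go(stand([-99,0,125]),-77)"
```

```text
t 26.00 grasp [ 383.  -324.2  203.7] toolx [ 0. -0. -1.] yaw y -77.21 z axis [-0.975 -0.221 -0.   ] w 23.7 F [ 0.77  0.29 -2.74] j6 0.62
dr [-0.0036 -0.     -0.0001] then cm [ 7.866 -0.089 -0.023]
```

{"op": "apply_moves", "data": {
  "increments": [
    {"gripper":0,"delta_pos":[2,-0.07,0],"dr":[-0.003,0,0]},
    {"gripper":0,"delta_pos":[2,0,0],"dr":[0,0,0]},
    {"gripper":0,"delta_pos":[2,0,0],"dr":[0,0,0]},
    {"gripper":0,"delta_pos":[1.3,0,0],"dr":[0,0,0]},
    {"gripper":0,"delta_pos":[0.5,0,0],"dr":[0,0,0]}
  ]
}}

```text
t: 26.42
ee_pos: [382.9, -319.9, 112.9]
orientation: [2.098, 0.247, -2.103]
ft_force: [0.0, -0.3, -2.8]
width: 24.2
```

{"op": "apply_moves", "data": {
  "increments": [
    {"gripper":0,"delta_pos":[0,0,0],"dr":[0,0,0]},
    {"gripper":0,"delta_pos":[0,0,0],"dr":[0,0,0]},
    {"gripper":0,"delta_pos":[0,0,-0.8],"dr":[0,0,0]},
    {"gripper":0,"delta_pos":[0,0,-0.8],"dr":[0,0,0]},
    {"gripper":0,"delta_pos":[0,0,0],"dr":[0,0,0]}
  ]
}}

```text
t: 26.83
ee_pos: [401.5, -318.7, 115.9]
orientation: [2.101, 0.241, -2.096]
ft_force: [0.4, 0.1, -2.7]
width: 23.7
```

```bash
python3 - <<'E'
from h import *
go(stand([-4,0,125]),-77)
d=grab('scene'); b=d['img'][190:300,150:276]
cv2.imwrite('pics/a6.png',cv2.resize(b,(630,550),interpolation=3)[:,:,::-1])
E
```

```text
t 26.83 grasp [ 401.5 -318.7  126.9] toolx [ 0.003 -0.002 -1.   ] yaw y -76.79 z axis [-0.974 -0.228 -0.002] w 23.7 F [ 0.37  0.07 -2.71] j6 0.65
dr [ 0.0036 -0.0023 -0.0025] then cm [ 0.189  0.033 -7.596]
```

View pics/a6.png

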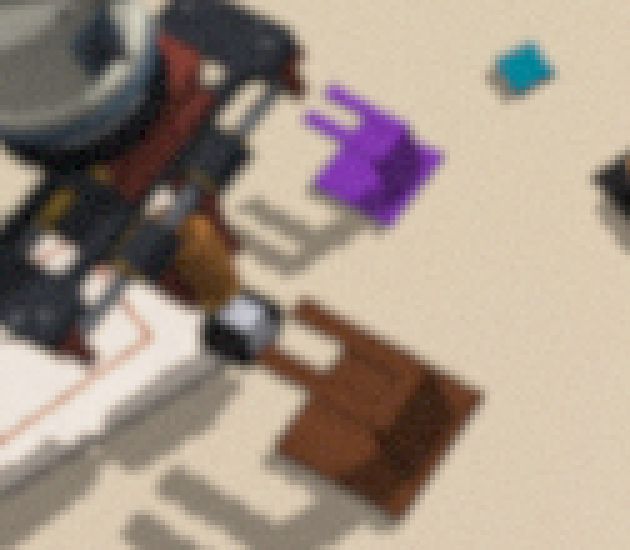

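The roller is level and in line with the slot mouth, at (300,335) in the crop. Insert it.

{"op": "apply_moves", "data": {
  "increments": [
    {"gripper":0,"delta_pos":[0,0,0],"dr":[0,0,0]},
    {"gripper":0,"delta_pos":[0,0,-0.7],"dr":[0,0,0]},
    {"gripper":0,"delta_pos":[0,0,-0.7],"dr":[0,0,0]},
    {"gripper":0,"delta_pos":[0,0,-0.7],"dr":[0,0,0]},
    {"gripper":0,"delta_pos":[0,0,-0.7],"dr":[0,0,0]}
  ]
}}

```text
t: 27.3
ee_pos: [427.2, -311.8, 114.8]
orientation: [2.1, 0.242, -2.099]
ft_force: [0.1, 0.2, -3.1]
width: 23.8
```

{"op": "apply_moves", "data": {
  "increments": [
    {"gripper":0,"delta_pos":[0,0,-0.7],"dr":[0,0,0]},
    {"gripper":0,"delta_pos":[0,0,-0.7],"dr":[0,0,0]},
    {"gripper":0,"delta_pos":[0,0,-0.7],"dr":[0,0,0]},
    {"gripper":0,"delta_pos":[0,0,0],"dr":[0,0,0]},
    {"gripper":0,"delta_pos":[0,0,0],"dr":[0,0,0]}
  ]
}}

```text
t: 27.72
ee_pos: [447.2, -306.9, 114.7]
orientation: [2.099, 0.243, -2.1]
ft_force: [-0.7, 0.6, -2.3]
width: 23.8
```

```bash
python3 -c "
from h import *
go(stand([-4,0,125]),-77)"
```

```text
t 27.72 grasp [ 447.2 -306.9  125.7] toolx [-0.  0. -1.] yaw y -76.79 z axis [-0.974 -0.229  0.   ] w 23.8 F [-0.73  0.56 -2.3 ] j6 0.72
dr [0.0036 0.0002 0.0001] then cm [ 0.065  0.153 -2.882]
```

{"op": "apply_moves", "data": {
  "increments": [
    {"gripper":0,"delta_pos":[0,0.1,-0.6],"dr":[0.003,0,0]},
    {"gripper":0,"delta_pos":[0,0.05,-0.7],"dr":[0,0,0]},
    {"gripper":0,"delta_pos":[0,0,-0.7],"dr":[0,0,0]},
    {"gripper":0,"delta_pos":[0,0,-0.6],"dr":[0,0,0]},
    {"gripper":0,"delta_pos":[0,0,-0.3],"dr":[0,0,0]}
  ]
}}

```text
t: 28.13
ee_pos: [476.6, -301.9, 114.9]
orientation: [2.102, 0.239, -2.1]
ft_force: [-0.2, -0.4, -3.1]
width: 24.4
```

{"op": "apply_moves", "data": {
  "increments": [
    {"gripper":0,"delta_pos":[0.1,0,0],"dr":[0,0,0]},
    {"gripper":0,"delta_pos":[0.05,0,0],"dr":[0,0,0]},
    {"gripper":0,"delta_pos":[0,0,0],"dr":[0,0,0]},
    {"gripper":0,"delta_pos":[0,0,0],"dr":[0,0,0]},
    {"gripper":0,"delta_pos":[0,0,0],"dr":[0,0,0]}
  ]
}}

```text
t: 28.55
ee_pos: [475.2, -302.0, 113.2]
orientation: [2.101, 0.239, -2.102]
ft_force: [-0.1, 0.2, -3.8]
width: 23.9
```

```bash
python3 -c "
from h import *
go(stand([-4,0,122.8]),-77)"
```

```text
t 28.55 grasp [ 475.2 -302.   124.2] toolx [-0.  0. -1.] yaw y -77.02 z axis [-0.974 -0.225  0.   ] w 23.9 F [-0.14  0.24 -3.82] j6 0.76
dr [-0.0003  0.0002  0.0001] then cm [ 0.145 -0.005 -0.044]
```

Lower in small steps until the collar bears.

{"op": "apply_moves", "data": {
  "increments": [
    {"gripper":0,"delta_pos":[0.05,0,0],"dr":[0,0,0]},
    {"gripper":0,"delta_pos":[0,0,0],"dr":[0,0,0]},
    {"gripper":0,"delta_pos":[0,0,0],"dr":[0,0,0]},
    {"gripper":0,"delta_pos":[0.04,0,0],"dr":[0,0,0]},
    {"gripper":0,"delta_pos":[0,0,0],"dr":[0,0,0]}
  ]
}}

```text
t: 28.97
ee_pos: [475.4, -302.0, 112.3]
orientation: [2.101, 0.239, -2.101]
ft_force: [0.4, -0.3, -2.9]
width: 23.7
```

{"op": "apply_moves", "data": {
  "increments": [
    {"gripper":0,"delta_pos":[0.03,0,0],"dr":[0,0,0]},
    {"gripper":0,"delta_pos":[0,0,0],"dr":[0,0,0]},
    {"gripper":0,"delta_pos":[0,0,0],"dr":[0,0,0]},
    {"gripper":0,"delta_pos":[0,0,0],"dr":[0,0,0]},
    {"gripper":0,"delta_pos":[0,0,0],"dr":[0,0,0]}
  ]
}}

```text
t: 29.38
ee_pos: [475.4, -302.0, 112.2]
orientation: [2.101, 0.239, -2.101]
ft_force: [-1.1, 0.1, 0.3]
width: 23.8
```

{"op": "apply_moves", "data": {
  "increments": [
    {"gripper":0,"delta_pos":[0.03,0,0],"dr":[0,0,0]},
    {"gripper":0,"delta_pos":[0,0,0],"dr":[0,0,0]},
    {"gripper":0,"delta_pos":[0,0,0],"dr":[0,0,0]},
    {"gripper":0,"delta_pos":[0,0,0],"dr":[0,0,0]},
    {"gripper":0,"delta_pos":[0,0,0],"dr":[0,0,0]}
  ]
}}

```text
t: 29.8
ee_pos: [475.5, -302.0, 112.2]
orientation: [2.101, 0.239, -2.101]
ft_force: [-2.2, 1.1, 5.5]
width: 23.6
```

Seated (contact at ee z 112.2, the same height as when I first gripped it). Relieve the load and open.

{"op": "apply_moves", "data": {
  "increments": [
    {"gripper":0,"delta_pos":[-0.03,0,0],"dr":[0,0,0]},
    {"gripper":0,"delta_pos":[0,0,0],"dr":[0,0,0]},
    {"gripper":32,"delta_pos":[0,0,0],"dr":[0,0,0]},
    {"gripper":40,"delta_pos":[0,0,0],"dr":[0,0,0]},
    {"gripper":60,"delta_pos":[0,0,0],"dr":[0,0,0]}
  ]
}}

```text
t: 30.22
ee_pos: [475.7, -302.1, 112.0]
orientation: [2.102, 0.239, -2.101]
ft_force: [-0.4, -0.0, -0.2]
width: 38.0
```

{"op": "apply_moves", "data": {
  "increments": [
    {"gripper":100,"delta_pos":[0,0,0],"dr":[0,0,0]},
    {"gripper":100,"delta_pos":[0,0,0],"dr":[0,0,0]},
    {"gripper":100,"delta_pos":[0,0,0],"dr":[0,0,0]},
    {"gripper":100,"delta_pos":[0,0,0],"dr":[0,0,0]},
    {"gripper":100,"delta_pos":[0,0,0],"dr":[0,0,0]}
  ]
}}

```text
t: 30.63
ee_pos: [475.5, -302.0, 112.1]
orientation: [2.101, 0.239, -2.101]
ft_force: [-0.1, 0.9, 0.4]
width: 71.3
```

{"op": "apply_moves", "data": {
  "increments": [
    {"gripper":100,"delta_pos":[-1,0,0],"dr":[0,0,0]},
    {"gripper":100,"delta_pos":[-2,0,0],"dr":[0,0,0]},
    {"gripper":100,"delta_pos":[-3,0,0],"dr":[0,0,0]},
    {"gripper":100,"delta_pos":[-3,0,0],"dr":[0,0,0]},
    {"gripper":100,"delta_pos":[-3,0,0],"dr":[0,0,0]}
  ]
}}

```text
t: 31.05
ee_pos: [475.2, -301.9, 234.0]
orientation: [2.101, 0.239, -2.102]
ft_force: [0.6, 0.4, 0.2]
width: 87.7
```

{"op": "apply_moves", "data": {
  "increments": [
    {"gripper":100,"delta_pos":[0,0,3],"dr":[0,0,0]},
    {"gripper":100,"delta_pos":[0,0,3],"dr":[0,0,0]},
    {"gripper":100,"delta_pos":[0,0,3],"dr":[0,0,0]},
    {"gripper":100,"delta_pos":[0,0,0],"dr":[0,0,0]},
    {"gripper":100,"delta_pos":[0,0,0],"dr":[0,0,0]}
  ]
}}

```text
t: 31.47
ee_pos: [386.9, -322.6, 233.0]
orientation: [2.103, 0.236, -2.101]
ft_force: [0.4, -0.1, 0.6]
width: 87.8
```

```bash
python3 - <<'E'
from h import *
go(None)
d=grab('scene'); b=d['img']
cv2.imwrite('pics/a7.png',cv2.resize(b[120:340,130:420],(790,599),interpolation=3)[:,:,::-1])
C=cloud(d)[230:300,190:255].reshape(-1,3); C=C[~np.isnan(C[:,0])]
m=(C[:,2]>100)&(C[:,2]<165)&(np.hypot(C[:,0]-476,C[:,1]+302)<40); q=C[m]; print(len(q),q.mean(0).round(1),np.percentile(q[:,2],[95,99]),cv2.minAreaRect(q[:,:2].astype(np.float32)))
E
```

```text
t 31.47 grasp [ 386.9 -322.6  244. ] toolx [ 0.001 -0.001 -1.   ] yaw y -77.12 z axis [-0.975 -0.223 -0.001] w 87.8 F [ 0.37 -0.1   0.62] j6 0.63
239 [ 484.  -304.9  139.7] [158.03573068 159.13110586] ((479.1239013671875, -303.86669921875), (30.751996994018555, 22.564701080322266), 14.2871732711792)
```

View pics/a7.png

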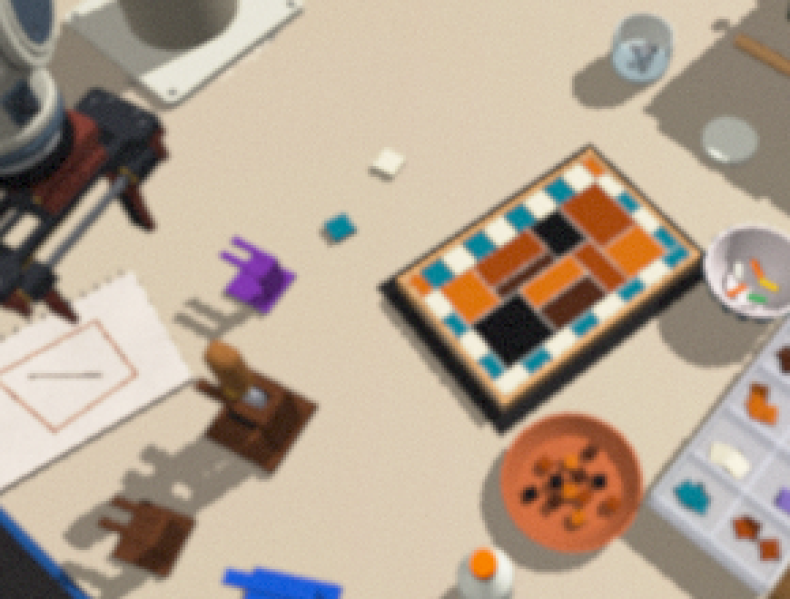

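```bash
python3 -c "
from h import *
print(ctrl.close_job())"
```

```text
the job is handed in; nothing more can be done
None
```

I rolled the border row down until the tiles stopped sinking, hung the roller back in its stand and handed the job in at about 31.5 s.

- **Rolling:** I made three passes: one about 3 mm above flush, one at about 14 N, and one at about 20 N. The highest wheel load I read was about 22 N, well under the 60 N cracking limit.
- **Roller:** It hangs upright in the slot of the larger brown stand. It bore on the prongs at the same height as when I first gripped it, and the last picture puts the handle within about 1 mm of its first position. The gripper is open and clear of everything.
- **Tile height:** Averaged depth shows the row level with the finished face, within about 0.1 to 0.4 mm from tile to tile, and the last picture shows no visible cracks.
- **Check that disagreed:** By touch, the wheel rode about 0.4 mm higher on the row than on the finished strips at both ends. That difference was even along the whole row and did not change when I held about 22 N on it, against the 9 N the adhesive yields to. I took this to be the tiles' stop, but I could not confirm it more finely.
- **Other things on the desk:** The others in the last picture looked unmoved by eye; I did not measure them.

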